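# Load the spring test rig with a chain of hook weights

## Task

Get the spring rig ready for a stretch reading. First flip its cam lever over from leaning outward to leaning in towards the post, as far as it goes, which locks the spring carriage at the top; then, with it locked, hang all the hook weights that stand on the worktop as one chain, the first on the carriage's crossbar and each further one on the crossbar of the weight above it, in any order; last, flip the cam lever fully outward again so that the freed carriage sinks and the spring carries the hanging chain. Leave the other things on the worktop where they are.

Things in the scene. Friction and masses are not known exactly. Their poses are not given: they have to be found in the camera images.
- weight_1: aluminium hook weight, 160 g, 129 high, 78 wide, 96 mm long (x), standing on 2 heavy feet (72 mm long, y = +-34), its -x end to the robot's right; can be absent. Origin: centre of underside, z up. Hook on top, solid block 96 x 30 x 24 mm at z = 64, stirrup with crossbar below. Grip the block across y near x = -44, tool tilted 45 deg forward (+x), to clear the weights above.
- weight_1_hook (a point): seat under weight_1's hook, where the bar's axis lies when hung: x = 0, y = 0, z = 118 mm in the weight's frame (axes alike). Hook of 5 mm plate, 20 mm wide (y): shank at x = -14.5, roof (outer top z = 129), tip at x = +14.5 down to z = 107; open below and at +x side under the tip, gap between shank and tip 24 mm
- weight_1_bar (a point): middle of weight_1's crossbar (z = 8 mm in the weight's frame, axes alike): round bar 8 mm thick along y; above it a window 63 mm wide (between legs), 40 mm high. Bring the next hook in level from -x, tip 4 mm or more above the bar, then lower. Weights hang 110 mm apart; three clear the worktop
- weight_2: aluminium hook weight, 160 g, 129 high, 78 wide, 96 mm long (x), standing on 2 heavy feet (72 mm long, y = +-34), its -x end to the robot's right; can be absent. Origin: centre of underside, z up. Hook on top, solid block 96 x 30 x 24 mm at z = 64, stirrup with crossbar below. Grip the block across y near x = -44, tool tilted 45 deg forward (+x), to clear the weights above.
- weight_2_hook (a point): seat under weight_2's hook, where the bar's axis lies when hung: x = 0, y = 0, z = 118 mm in the weight's frame (axes alike). Hook of 5 mm plate, 20 mm wide (y): shank at x = -14.5, roof (outer top z = 129), tip at x = +14.5 down to z = 107; open below and at +x side under the tip, gap between shank and tip 24 mm
- weight_2_bar (a point): middle of weight_2's crossbar (z = 8 mm in the weight's frame, axes alike): round bar 8 mm thick along y; above it a window 63 mm wide (between legs), 40 mm high. Bring the next hook in level from -x, tip 4 mm or more above the bar, then lower. Weights hang 110 mm apart; three clear the worktop
- weight_3: aluminium hook weight, 160 g, 129 high, 78 wide, 96 mm long (x), standing on 2 heavy feet (72 mm long, y = +-34), its -x end to the robot's right; can be absent. Origin: centre of underside, z up. Hook on top, solid block 96 x 30 x 24 mm at z = 64, stirrup with crossbar below. Grip the block across y near x = -44, tool tilted 45 deg forward (+x), to clear the weights above.
- weight_3_hook (a point): seat under weight_3's hook, where the bar's axis lies when hung: x = 0, y = 0, z = 118 mm in the weight's frame (axes alike). Hook of 5 mm plate, 20 mm wide (y): shank at x = -14.5, roof (outer top z = 129), tip at x = +14.5 down to z = 107; open below and at +x side under the tip, gap between shank and tip 24 mm
- weight_3_bar (a point): middle of weight_3's crossbar (z = 8 mm in the weight's frame, axes alike): round bar 8 mm thick along y; above it a window 63 mm wide (between legs), 40 mm high. Bring the next hook in level from -x, tip 4 mm or more above the bar, then lower. Weights hang 110 mm apart; three clear the worktop
- rig: spring rig fixed on the worktop: base 70 x 220 x 12 mm, post 22 mm square, 0.47 m high. Origin: post's foot, z up; front -x, to the robot's right. Carriage sleeve 40 mm square (z 250 to 455) slides on the post, its 18 mm boom (z 438 to 458) reaches to x = -100; an arm at x = 0, z = 254, 14 mm thick, reaches to the cam lever on the -y side. Lever pedestal: y = -140, x = 19 to 33, 212 high
- rig_bar (a point): middle of the carriage's crossbar: x = -95, y = 0, z = 390 mm in the rig's frame (axes alike) with the carriage at the top; sinks with it. Round bar 8 mm thick along y, window above it 63 mm wide and 44 mm high. Bring a hook in from -x over the bar, then lower it
- cam_lever (a joint): black cam lever turning about x, pivot at rig y = -140, z = 190 mm, 10 mm stick and ball knob in the plane x = -40. 0 (stop) = leaning outward (-y), 36 deg from upright: carriage free. Grows as it swings over; 0.873 (stop, leaning 14 deg inward to the post) = carriage locked. Stays where left; about 1 N at the knob moves it: push it along rig y with closed fingers
- lever_knob (a point): centre of the lever's ball knob, 20 mm across, 85 mm from the pivot; at 0 it is at rig y = -190, z = 259 mm, at 0.873 at y = -119, z = 272 mm
- carriage (a joint): travel of the sprung carriage in m: 0 = top, where it stands unloaded or locked; grows as it sinks, at most 0.032. Spring 150 N/m with 0.8 N preload: freed, it sinks 11 to 31 mm under two or three weights
- jar: bystander, leave alone: screw-top specimen jar with a yellow lid, 51 mm across, 59 mm high; origin: centre of the underside
- beaker: bystander, leave alone: small glass beaker, 57 mm across, 62 mm high; origin: centre of the underside
- marker: bystander, leave alone: black marker pen, 120 mm long, 18 mm thick, lying; origin: centre of the underside
- petri: bystander, leave alone: clear petri dish lid, 41 mm across, 9 mm high; origin: centre of the underside

How it is judged:
By the outcome, as a careful person would: the job done as asked, in the order asked, and still so for the second after the job is handed in, with the robot touching nothing.
Of weight_1, weight_2, weight_3 only 2 to 3 are there at a start; the rules pass over those that are not, and their reading is None.
At some moment in a run one of weight_1, weight_2, weight_3 may be knocked a few centimetres aside while the robot is not near it.
It also fails if it takes over 210 s, if anything falls off the work surface, if the arm or the gripper's body presses on something with over 40 N, if the wrist force passes 120 N, or if a joint passes its speed limit or range.

## Robot

A 7-joint arm with a two-finger parallel gripper is mounted at the origin on the work surface; the furniture and walls round the work are solid. World frame = base frame: x ahead of the robot, y to its left, z up, the work surface at z = 0. Lengths are in mm, angles in rad, forces in N, time in s.
With the tool pointing down it reaches from about 400 to 900 mm from the base axis. Payload 5.5 kg.
Tool frame: the origin (TCP) lies at the very end of the fingers, on their centre line; the grasp point (between the pads) lies behind it (env.tcp_to_grasp is the z of the grasp point in the tool frame, in mm); z points along the fingers, y is the line along which they close (so a half turn about z gives the same grasp; the last joint's range is limited). The gripper opens to 85 mm and grips with 20 to 120 N. Pads are 22 mm wide; open, the fingers measure 114 mm over their backs; the gripper's body (76 mm by 85 mm) begins 54 mm behind the grasp point. The pads swing forward as they close: fully open they stand 13 mm farther back than shut.
Start: joints at [1.508, 0.501, -0.427, 1.55, 0.221, 1.138, -0.21], TCP at [208.076, -615.795, 231.31] pointing down, gripper open.
Joint ranges: [-2.88, 2.88], [-0.31, 2.03], [-1.54, 1.56], [0.2, 2.42], [-1.41, 4.55], [0.19, 2.02], [-2.57, 2.57]. Speed limits (rad/s): [2.57, 2.57, 3.14, 3.14, 3.14, 3.14, 3.14].

## Interface

Orientations are given as a rotation vector (axis times angle).
In Python, from station import env gives the robot as it stands.
- The arm moves only by the shell command python3 steer.py 'ROWS' [OPENING] [FORCE]. ROWS is rows parted by semicolons, their numbers by spaces, 1 to 10 of them, each of 6 numbers: dx, dy, dz in mm, then a rotation vector rx, ry, rz in rad; each row is the pose to reach, as a shift and turn from the pose commanded when the command began, along the tool's axes at that moment; what a row does not reach only later rows make up. A row lasts 1/12 s, in which the tool goes at most 41.7 mm and 0.125 rad, less where a joint would pass 70% of its speed; a pose out of reach is approached as far as the arm can. OPENING is the finger opening in mm, set as the command begins (- or left out keeps the last). The fingers move at their own pace and stop on an object; FORCE is the grip in N (left out, the last holds). Time passes only in rows, so rows that do not move let the fingers close. It prints the time, the measured TCP pose, the force, the opening and the grip force at its end.
- env.state(): the state, without advancing time (a new reading comes with each control period).
- env.grab_frame(name): name is "scene" or "side" or "wrist"; returns a dict with "img" (480x640x3 uint8, red, green, blue), "fov_y" (degrees; the focal length in pixels is half the picture's height over the tangent of half this angle, whatever the lens; pixels are square), "cx", "cy" (the principal point, pixels), "k1" (the pictures are not rectified: a ray, as slopes to the right and down, at radius r is drawn at 1 + k1 r^2 times it, then the intrinsics apply), "world_to_cam" (4x4, takes a point from world to camera coordinates). Camera axes: x right, y up, looking along -z (the intrinsics and any distortion apply to the point x, -y, -z); pixel columns grow to the right and rows downward; lengths in mm; the calibration is good to about 2 mm. A picture is of the moment at which its call begins. There is no depth.
- env.finish_job(): hands the job in; it is judged then, once.
The state is a dict: "time_s": time; "joint_pos": joint angles; "qd": joint speeds; "joint_torque": joint torques, N m; "ee_pos": TCP position; "ee_rot": TCP orientation; "wrist_force": force on the tool from outside, world axes, zero at the start; "ft_torque": the same for the moment, N m; "opening": finger opening in mm; "finger_force": force on a finger pad.
Only numpy, scipy, OpenCV 4.12 (cv2) and the standard library are available. Lean on these libraries where they do the work, as an engineer would, in place of code of your own. Each camera call takes 0.05 s, during which the arm holds its last target. There are 200 camera calls.

## Working session

There is one attempt and no reset: what is moved stays moved. The work goes in short steps, Python scripts to look and compute and a shell command to move; the robot and the scene stay as the last step left them, time stands still between calls to the robot, and variables do not carry over. Pictures are saved under pics/ and viewed, at most 14 in all, crops included, and the job is handed in when it is done.

```bash
ls; mkdir -p pics; cat > h.py <<'E'
import numpy as np, cv2
from scipy.spatial.transform import Rotation as R
from station import env
def proj(f,P):
    P=np.atleast_2d(P); W=f["world_to_cam"]; c=P@W[:3,:3].T+W[:3,3]
    x=c[:,0]/-c[:,2]; y=-c[:,1]/-c[:,2]; k=1+f["k1"]*(x*x+y*y)
    F=240/np.tan(np.radians(f["fov_y"])/2)
    return np.c_[F*x*k+f["cx"],F*y*k+f["cy"]]
def ray(f,u,v):
    F=240/np.tan(np.radians(f["fov_y"])/2); a=np.array([(u-f["cx"])/F,(v-f["cy"])/F]); s=a.copy()
    for _ in range(20): s=a/(1+f["k1"]*(s@s))
    W=np.array(f["world_to_cam"]); d=W[:3,:3].T@np.array([s[0],-s[1],-1]); o=-W[:3,:3].T@W[:3,3]
    return o,d/np.linalg.norm(d)
def onz(f,u,v,z):
    o,d=ray(f,u,v); return o+d*(z-o[2])/d[2]
def tri(r):
    A=0;b=0
    for o,d in r:
        M=np.eye(3)-np.outer(d,d); A=A+M; b=b+M@o
    return np.linalg.solve(A,b)
def snap(n,tag):
    f=env.grab_frame(n); f={k:(np.array(v) if k in("world_to_cam","img") else v) for k,v in f.items()}
    cv2.imwrite(f"pics/{tag}.png",f["img"][:,:,::-1]); np.savez(f"pics/{tag}.npz",**f); return f
def load(tag):
    d=np.load(f"pics/{tag}.npz"); return {k:(d[k] if d[k].ndim else float(d[k])) for k in d.files}
def tool():
    s=env.state(); return np.array(s["ee_pos"]),R.from_rotvec(s["ee_rot"])
E
python3 - <<'E'
from h import *
for n in("scene","side","wrist"):
    f=snap(n,n+"0"); W=f["world_to_cam"]; print(n,f["fov_y"],f["k1"],-W[:3,:3].T@W[:3,3],W[2,:3])
print(env.state(),env.tcp_to_grasp)
E
```

```text
pics
station.py
steer.py
scene 48.74623017878762 -0.06959215331243229 [  72.10866222  718.00782919 1235.0001382 ] [-0.33991258  0.56083581  0.7549322 ]
side 43.90564151120313 -0.048478249616061994 [1526.29252501 -284.48825576 1652.9716987 ] [ 0.56535223 -0.14490891  0.8120211 ]
wrist 68.613218292785 0.0036989872912791487 [ 279.79821933 -590.53115172  373.42972871] [0.27952004 0.09211801 0.95571064]
{'time_s': 0.15, 'joint_pos': array([ 1.50826292,  0.50166848, -0.42683678,  1.55119601,  0.22081259,
        1.13827643, -0.21027141]), 'qd': array([-0.0010315 , -0.00311808,  0.0003486 , -0.00351431,  0.00016355,
        0.00111505,  0.00106458]), 'joint_torque': array([-6.71642032e-03, -5.70037150e+01, -5.82551971e+00, -2.81290305e+01,
        1.06177968e-02,  7.77220266e-03, -8.73193358e-05]), 'ee_pos': array([ 207.80827112, -615.33465257,  230.48150915]), 'ee_rot': array([-3.09853213e+00, -5.09281902e-01,  2.82857664e-04]), 'wrist_force': array([ 0.67603486, -0.16694688,  0.42050222]), 'ft_torque': array([-0.00573356, -0.01640215, -0.01798365]), 'finger_force': 0.0, 'opening': 85.35438962715308} -18.700000000000003
```
View pics/scene0.png

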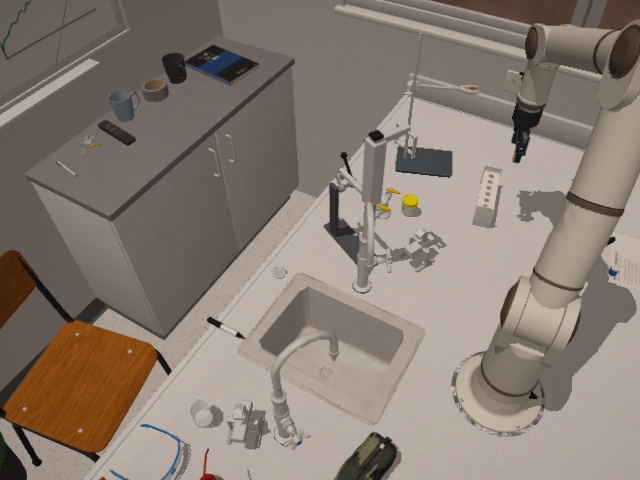

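View pics/side0.png

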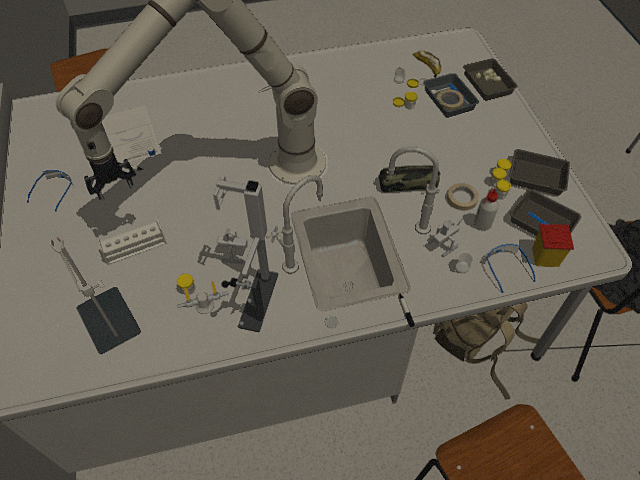

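The scene view shows the rig at about (372,220), with a weight near (425,245) and another near (243,425). The side view shows the rig at (255,250), with weights near (225,250) and (445,235) and something beside the lever at (205,300). I'll enlarge these areas.

```bash
python3 - <<'E'
import cv2,numpy as np
s=cv2.imread("pics/scene0.png");d=cv2.imread("pics/side0.png")
a=cv2.resize(s[100:300,310:460],None,fx=3,fy=3,interpolation=3)[:600,:400]
b=cv2.resize(d[160:360,160:320],None,fx=3,fy=3,interpolation=3)[:600,:480]
cv2.imwrite("pics/c1.png",np.hstack([cv2.resize(s[110:300,310:460],(450,570)),cv2.resize(d[170:350,170:290],(350,525)) if 0 else cv2.resize(d[170:360,170:286],(348,570))]))
cv2.imwrite("pics/c2.png",np.hstack([cv2.resize(s[380:480,180:320],(560,400))[:, :400],cv2.resize(d[190:290,410:510],(400,400))]))
E
```

View pics/c1.png

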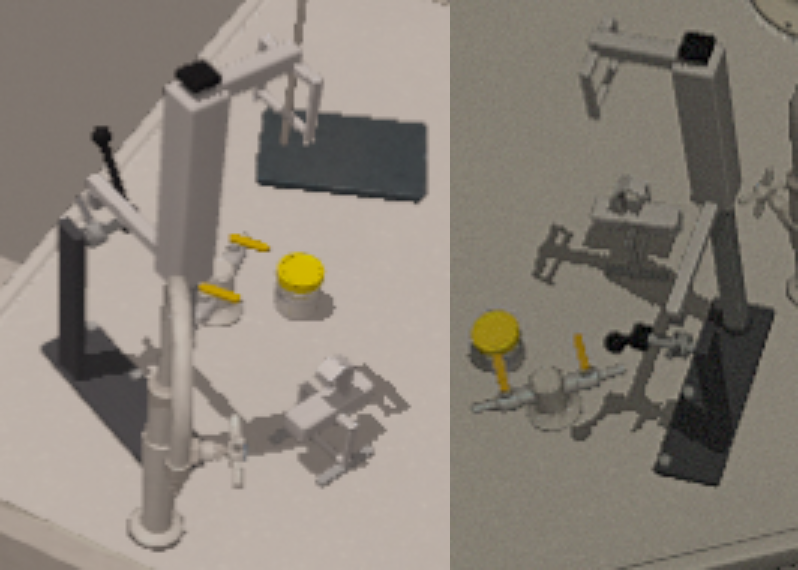

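View pics/c2.png

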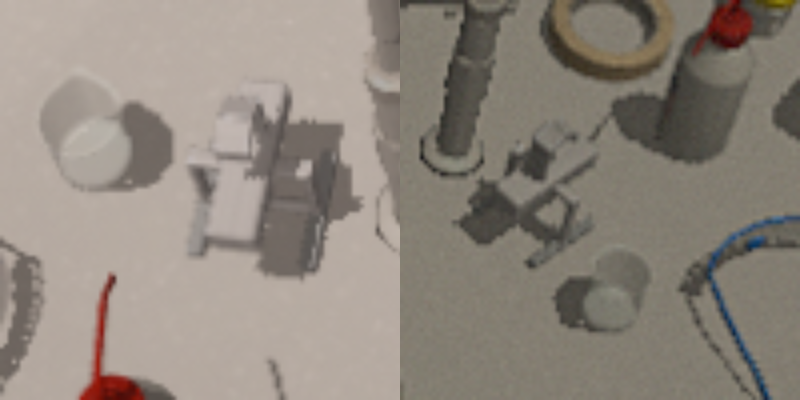

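Two weights are present: A near the rig and B by the second tap. The beaker is next to B, and a gas tap with yellow handles stands by the lever. Next I'll measure the rig, the lever and the weights.

```bash
python3 - <<'E'
from h import *
np.set_printoptions(precision=1,suppress=True)
s,d=load("scene0"),load("side0")
c1=lambda u,v:(310+u/3,110+v/3)
c2=lambda u,v:(170+(u-450)/3,170+v/3)
def T(p,q): return tri([ray(s,*p),ray(d,*q)])
def res(P,p,q): return np.linalg.norm(proj(s,P)-p),np.linalg.norm(proj(d,P)-q)
for n,p,q in [("cap",c1(198,78),c2(697,48)),("knob",c1(102,134),c2(614,342)),("boomtip",c1(299,50),c2(590,45))]:
    P=T(p,q); print(n,P,res(P,p,q))
for n,f,p in [("far-left",d,c2(657,470)),("far-right",d,c2(718,485)),("near-right",d,c2(773,308)),("scene farleft",s,c1(42,350))]:
    print(n,onz(f,*p,12))
c3=lambda u,v:(180+u/4,380+v/4)
c4=lambda u,v:(410+(u-400)/4,190+v/4)
# B block top corners z=76: scene and side
print("B scene",[onz(s,*c3(*p),76) for p in [(250,82),(290,85),(252,240),(207,235)]])
print("B side",[onz(d,*c4(*p),76) for p in [(580,137),(598,158),(518,212),(497,190)]])
print("A scene",[onz(s,*c1(*p),76) for p in [(287,412),(305,434),(380,390)]])
print("A side",[onz(d,*c2(*p),76) for p in [(594,204),(594,219),(681,225),(681,210)]])
E
```

```text
cap [ 481.5 -213.8  462.7] (np.float64(0.04239177341662585), np.float64(0.03776484136687605))
knob [ 631.8 -338.1  257.1] (np.float64(0.10690632502029564), np.float64(0.11188738510353645))
boomtip [ 436.3 -306.5  444.9] (np.float64(1.0645784626101626), np.float64(0.9668970398519909))
far-left [ 638.3 -327.7   12. ]
far-right [ 670.4 -270.1   12. ]
near-right [ 474.3 -172.5   12. ]
scene farleft [ 656.6 -261.4   12. ]
B scene [array([513.3, 361.7,  76. ]), array([492. , 351.4,  76. ]), array([457.5, 437.7,  76. ]), array([480.8, 448.2,  76. ])]
B side [array([472.4, 434.4,  76. ]), array([496.5, 440.9,  76. ]), array([531.9, 356.8,  76. ]), array([506.9, 347.9,  76. ])]
A scene [array([ 380.2, -256.1,   76. ]), array([ 353.8, -239.4,   76. ]), array([ 313. , -326.9,   76. ])]
A side [array([ 335.9, -339.4,   76. ]), array([ 355.9, -342.3,   76. ]), array([ 386.8, -252. ,   76. ]), array([ 367.1, -248.6,   76. ])]
```

```bash
cat >> h.py <<'E'
np.set_printoptions(precision=2,suppress=True)
RIG=dict(o=np.array([481.5,-214.,0]),yaw=np.radians(63))
def fr(yaw): return R.from_euler('z',yaw)
def orient(yaw,tilt=np.pi/4,flip=0):
    "tool z = down tilted toward +x of a frame at yaw; tool y along that frame's y"
    z=np.array([np.sin(tilt),0,-np.cos(tilt)]); y=np.array([0,-1. if flip else 1.,0]); x=np.cross(y,z)
    return fr(yaw)*R.from_matrix(np.c_[x,y,z])
def rigp(p): return RIG["o"]+fr(RIG["yaw"]).apply(p)
def go(P,Q,base=None):
    p,q=tool() if base is None else base
    d=q.inv().apply(np.asarray(P)-p); r=(q.inv()*Q).as_rotvec()
    print("rows:",np.r_[d.round(0),r.round(3)],"n>=",round(max(np.linalg.norm(d)/41.7,np.linalg.norm(r)/.125),1),"goal",np.asarray(P).round(0)); return np.asarray(P),Q
E
python3 - <<'E'
from h import *
p,q=tool(); print(q.as_matrix())
for fl in(0,1):
    Q=orient(RIG["yaw"],flip=fl); b=go(rigp([-200,-250,400]),Q)
b=go(rigp([-33,-235,263]),Q,b); go(rigp([-33,-143,263]),Q,b)
d=load("side0"); print("jar",onz(d,185,281,59), "tap",onz(d,205,300,80))
E
```

```text
[[ 0.95  0.32 -0.  ]
 [ 0.32 -0.95  0.  ]
 [ 0.   -0.   -1.  ]]
rows: [ 419.     26.   -170.      0.92   -0.37    2.22] n>= 19.4 goal [ 613. -506.  400.]
rows: [ 419.     26.   -170.      0.3     0.74   -0.73] n>= 10.9 goal [ 613. -506.  400.]
rows: [ 21. -15. 215.   0.   0.   0.] n>= 5.2 goal [ 676. -350.  263.]
rows: [ -0. -92.  -0.   0.   0.   0.] n>= 2.2 goal [ 594. -308.  263.]
jar [ 463.84 -465.2    59.  ] tap [ 560.58 -411.35   80.  ]
```

```bash
python3 - <<'E'
from h import *
s,d=load("scene0"),load("side0")
print("base",[onz(d,*p,10)for p in[(77,302),(120,288),(140,333),(98,352)]])
print("base scene",[onz(s,*p,10)for p in[(397,148),(452,150),(450,174),(397,172)]])
print("rod top", tri([ray(s,420,35),ray(d,55,240)]))
for z in(50,100,200,300,400): print(z,onz(d,95,287,z))
print("rack",[onz(d,*p,40)for p in[(100,235),(158,222),(165,240),(105,258)]])
E
```

```text
base [array([ 426.14, -815.7 ,   10.  ]), array([ 406.67, -678.51,   10.  ]), array([ 585.33, -626.97,   10.  ]), array([ 619.16, -755.7 ,   10.  ])]
base scene [array([ 623.12, -734.13,   10.  ]), array([ 444.2 , -823.24,   10.  ]), array([ 402.75, -695.56,   10.  ]), array([ 567.27, -613.66,   10.  ])]
rod top [ 568.77 -702.2   486.02]
50 [ 410.95 -746.17   50.  ]
100 [ 445.74 -731.76  100.  ]
200 [ 515.32 -702.96  200.  ]
300 [ 584.9  -674.16  300.  ]
400 [ 654.48 -645.36  400.  ]
rack [array([ 198.57, -726.91,   40.  ]), array([ 191.24, -530.66,   40.  ]), array([ 273.52, -514.35,   40.  ]), array([ 298.37, -713.7 ,   40.  ])]
```

```bash
python3 - <<'E'
import cv2,numpy as np
s=cv2.imread("pics/scene0.png");d=cv2.imread("pics/side0.png")
cv2.imwrite("pics/c3.png",np.hstack([cv2.resize(s[20:190,385:510],(375,510)),cv2.resize(d[210:360,30:170],(420,450)).copy() if 0 else cv2.resize(d[200:370,30:170],(420,510))]))
E
```

```text
(no output)
```

View pics/c3.png

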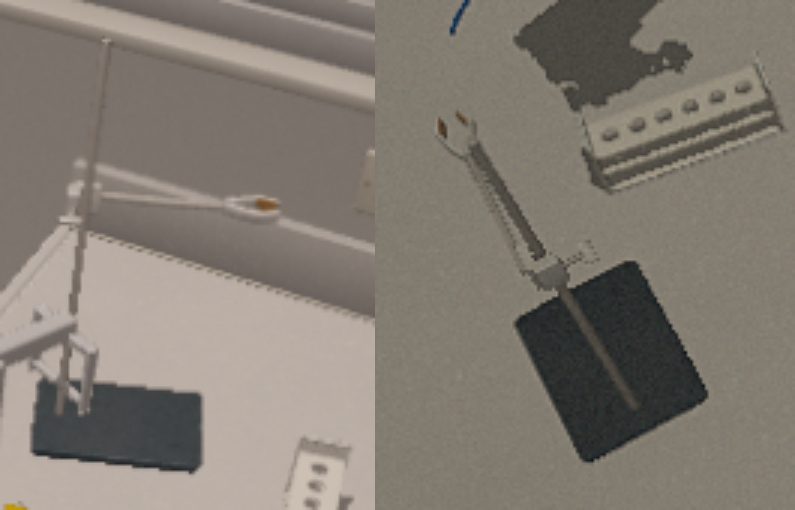

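The crops show a retort stand with its rod foot at scene (410,155), a clamp at scene (413,85) and a clamp arm pointing towards the robot. I'll locate all of it so I can keep clear.

```bash
python3 - <<'E'
from h import *
s,d=load("scene0"),load("side0")
for n,p,q in [("foot",(405,157),(116.7,335)),("clamp",(412,85),(87,292)),("top",(420.7,33),(86.7,288)),("tip",(473,88),(57,242))]: print(n,tri([ray(s,*p),ray(d,*q)]))
E
```

```text
foot [ 575.81 -697.42   12.82]
clamp [ 588.35 -700.52  297.56]
top [ 619.61 -694.66  435.05]
tip [ 409.03 -775.49  304.76]
```

```bash
python3 steer.py '0 0 -100 0 0 0; 0 0 -100 0 0 0;0 0 -100 0 0 0; 80 -20 -200 0.08 0.2 -0.2;160 -40 -200 0.16 0.4 -0.4;245 -60 -200 .3 .74 -.73;245 -60 -200 .3 .74 -.73;245 -60 -200 .3 .74 -.73;245 -60 -200 .3 .74 -.73;245 -60 -200 .3 .74 -.73' 0 30; python3 steer.py '0 0 0 0 0 0;0 0 0 0 0 0'; python3 - <<'E'
from h import *
Q=orient(RIG["yaw"],flip=1); b=go(rigp([-80,-250,400]),Q)
b=go(rigp([-80,-250,310]),Q,b)
b=go(rigp([-33,-235,263]),Q,b); go(rigp([-33,-143,263]),Q,b); print(env.state()["joint_pos"])
E
```

```text
time_s: 0.98
ee_pos: [423.9, -477.9, 433.7]
ee_rot: [-2.41, -1.233, -0.768]
wrist_force: [1.6, -0.2, 0.6]
opening: 0.2
finger_force: 0.0
time_s: 1.15
ee_pos: [421.4, -480.3, 429.5]
ee_rot: [-2.415, -1.223, -0.76]
wrist_force: [0.4, -0.1, 1.2]
opening: -0.1
finger_force: 0.0
rows: [155.   155.   142.     0.06   0.15  -0.14] n>= 6.3 goal [ 668. -399.  400.]
rows: [-64.  -0.  64.   0.   0.   0.] n>= 2.2 goal [ 668. -399.  310.]
rows: [ -0. -15.  66.   0.   0.   0.] n>= 1.6 goal [ 676. -350.  263.]
rows: [ -0. -92.  -0.   0.   0.   0.] n>= 2.2 goal [ 594. -308.  263.]
[ 1.49  0.64 -0.71  1.13 -0.21  1.7   0.2 ]
```

```bash
python3 steer.py '155 155 142 .06 .15 -.14;155 155 142 .06 .15 -.14;155 155 142 .06 .15 -.14;155 155 142 .06 .15 -.14;155 155 142 .06 .15 -.14;155 155 142 .06 .15 -.14;155 155 142 .06 .15 -.14;155 155 142 .06 .15 -.14'; python3 - <<'E'
from h import *
snap("side","s1"); 
Q=orient(RIG["yaw"],flip=1); p,q=tool(); print((q.inv()*Q).as_rotvec())
b=go(rigp([-80,-250,310]),Q)
b=go(rigp([-33,-235,263]),Q,b); go(rigp([-33,-143,263]),Q,b); print(env.state()["joint_pos"])
E
```

```text
time_s: 1.82
ee_pos: [670.1, -394.8, 400.4]
ee_rot: [-2.196, -1.35, -0.911]
wrist_force: [-0.5, 0.3, -0.4]
opening: -0.3
finger_force: 0.0
[-0. -0. -0.]
rows: [-65.   1.  63.  -0.  -0.  -0.] n>= 2.2 goal [ 668. -399.  310.]
rows: [ -0. -15.  66.   0.   0.   0.] n>= 1.6 goal [ 676. -350.  263.]
rows: [ -0. -92.  -0.   0.   0.   0.] n>= 2.2 goal [ 594. -308.  263.]
[ 1.1   0.89 -0.74  0.83 -0.23  1.65  0.08]
```

View pics/s1.png

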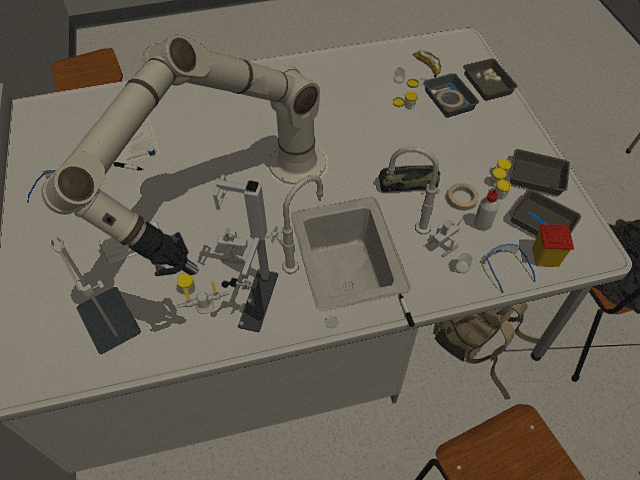

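The closed fingertips are at about (195,270), clear of the knob at (228,284). Next I'll come in on the knob's outer side.

```bash
python3 steer.py '-65 1 63 0 0 0;-65 1 63 0 0 0;-65 1 63 0 0 0;-65 0 95 0 0 0;-65 -14 129 0 0 0;-65 -14 129 0 0 0;-65 -14 129 0 0 0'; python3 steer.py '0 -12 0 0 0 0;0 -24 0 0 0 0;0 -36 0 0 0 0;0 -48 0 0 0 0;0 -60 0 0 0 0;0 -72 0 0 0 0;0 -82 0 0 0 0;0 -88 0 0 0 0;0 -92 0 0 0 0;0 -92 0 0 0 0'; python3 - <<'E'
from h import *
f=snap("side","s2");g=snap("scene","n2")
p,q=tool(); print(fr(RIG["yaw"]).inv().apply(p-RIG["o"]))
a=cv2.imread("pics/s2.png")[200:340,140:300];b=cv2.imread("pics/n2.png")[110:250,300:440]
cv2.imwrite("pics/c4.png",np.hstack([cv2.resize(a,None,fx=2.6,fy=2.6),cv2.resize(b,None,fx=2.6,fy=2.6)]))
E
```

```text
time_s: 2.45
ee_pos: [673.4, -350.6, 263.8]
ee_rot: [-2.199, -1.344, -0.91]
wrist_force: [-0.2, -1.4, 0.4]
opening: -0.1
finger_force: 0.0
time_s: 3.28
ee_pos: [594.1, -316.0, 269.7]
ee_rot: [-2.212, -1.347, -0.92]
wrist_force: [0.0, -0.1, -0.5]
opening: -0.3
finger_force: 0.4
[ -38.18 -145.33  266.85]
```

View pics/c4.png

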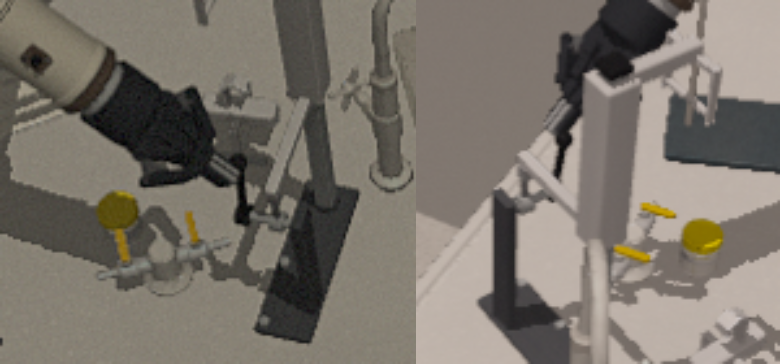

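The lever has swung over: its knob is at the fingertips, near crop (240,162). I'll push on until the stop shows up in the force.

```bash
python3 steer.py '0 -3 0 0 0 0;0 -3 0 0 0 0;0 -3 0 0 0 0;0 -3 0 0 0 0'|grep -E "pos|wrist|finger"; python3 steer.py '0 -4 0 0 0 0;0 -4 0 0 0 0;0 -4 0 0 0 0;0 -4 0 0 0 0'|grep -E "pos|wrist|finger";  python3 - <<'E'
from h import *
p,q=tool(); print(fr(RIG["yaw"]).inv().apply(p-RIG["o"]))
f=snap("side","s3");g=snap("scene","n3")
for P in (rigp([-40,-119,272]),rigp([-40,-130,274])): print(proj(f,P),proj(g,P))
for t,(x,y) in(("s3",(225,255)),("n3",(345,160))):
    im=cv2.imread(f"pics/{t}.png")[y-30:y+30,x-35:x+45]; cv2.imwrite(f"pics/k{t}.png",im)
a=cv2.resize(cv2.imread("pics/ks3.png"),None,fx=5,fy=5,interpolation=0);b=cv2.resize(cv2.imread("pics/kn3.png"),None,fx=5,fy=5,interpolation=0)
cv2.imwrite("pics/c5.png",np.hstack([a,b]))
E
```

```text
ee_pos: [591.3, -309.5, 264.5]
wrist_force: [1.8, -2.6, 2.3]
finger_force: 1.4
ee_pos: [590.2, -309.2, 264.8]
wrist_force: [11.0, -4.9, -2.4]
finger_force: 5.4
[ -35.42 -140.07  264.76]
[[232.69 260.02]] [[357.78 164.51]]
[[231.38 262.83]] [[355.52 161.81]]
```

View pics/c5.png

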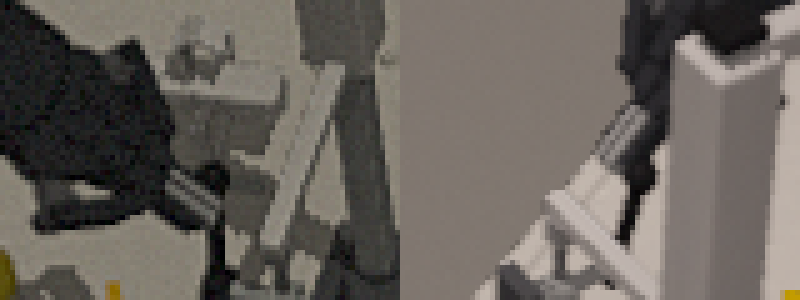

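The contact force is 12 N and the knob at side (233,261) matches the predicted stop at (232.7,260), so the carriage is locked. I'll back away and take a wrist view of weight A.

```bash
python3 steer.py '0 15 0 0 0 0;0 35 0 0 0 0;0 35 -40 0 0 0;0 35 -80 0 0 0;0 35 -120 0 0 0;0 35 -160 0 0 0;0 35 -200 0 0 0;0 35 -220 0 0 0;0 35 -220 0 0 0'; python3 - <<'E'
from h import *
yA=np.radians(71); A=np.array([361,-296,0]); Q=orient(yA,flip=1)
go(A+fr(yA).apply([-135,0,155]),Q)
E
```

```text
time_s: 4.9
ee_pos: [546.3, -466.2, 422.6]
ee_rot: [-2.208, -1.345, -0.917]
wrist_force: [0.2, -0.9, 0.1]
opening: -0.1
finger_force: 0.0
rows: [-237.   -224.    141.      0.11    0.     -0.1 ] n>= 8.5 goal [ 317. -424.  155.]
```

```bash
python3 steer.py '-40 -40 0 0 0 0;-80 -80 20 .05 0 -.05;-120 -120 50 .11 0 -.1;-150 -150 80 .11 0 -.1;-180 -180 110 .11 0 -.1;-210 -210 130 .11 0 -.1;-237 -224 141 .11 0 -.1;-237 -224 141 .11 0 -.1;-237 -224 141 .11 0 -.1;-237 -224 141 .11 0 -.1' 85; python3 - <<'E'
from h import *
f=snap("wrist","w1"); snap("scene","n4"); print(env.state()["joint_pos"],env.state()["ee_pos"])
E
```

```text
time_s: 5.73
ee_pos: [311.3, -416.0, 146.2]
ee_rot: [-2.063, -1.47, -0.85]
wrist_force: [-1.3, -0.0, -1.2]
opening: 85.0
finger_force: 0.0
[ 1.64  0.88 -0.71  1.51 -0.06  1.44  0.68] [ 317.23 -417.68  151.56]
```

View pics/w1.png

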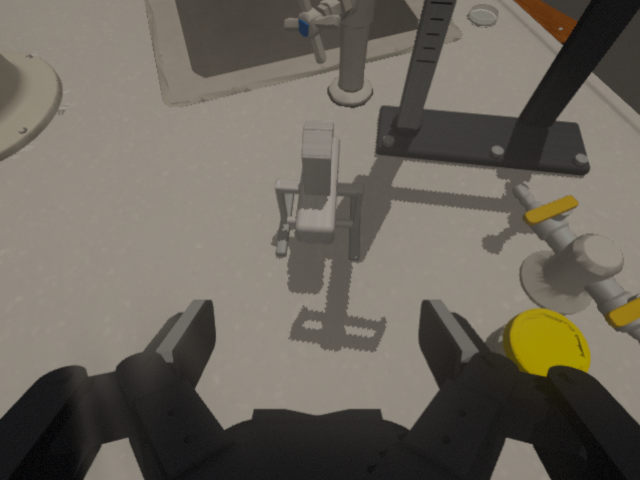

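The wrist view shows weight A: block front edge at (299..336,226), hook roof near (319,128), feet fronts at (282,250) and (354,255).

```bash
python3 - <<'E'
from h import *
f=load("w1"); g=f["img"].astype(int).sum(2)//3
print(g[112:262:3,318].tolist()); print(g[215,285:350:1].tolist()); print(g[126,292:346].tolist())
print(g[232:266:2,282].tolist(),g[232:266:2,355].tolist())
for p,z in [((299,226),76),((336,226),76),((282,250),8),((354,255),8),((303,123),129),((334,123),129),((303,134),129),((334,134),129)]: print(p,onz(f,*p,z))
yA=np.radians(71)
for y in(71,):
  A=np.array([361,-296,0]);F=fr(np.radians(y))
  for n,P in dict(bl=[-48,15,76],br=[-48,-15,76],fl=[-36,34,8],fr=[-36,-34,8],hook=[0,0,129],h1=[-17,0,129],h2=[17,0,129]).items(): print(n,proj(f,A+F.apply(P)))
E
```

```text
[137, 138, 137, 135, 131, 133, 130, 133, 135, 132, 132, 135, 135, 132, 131, 123, 80, 79, 79, 78, 79, 77, 79, 79, 78, 78, 77, 76, 88, 88, 89, 89, 91, 147, 151, 150, 150, 150, 145, 121, 87, 79, 79, 80, 86, 88, 89, 88, 88, 88]
[75, 78, 95, 119, 116, 99, 95, 129, 139, 140, 134, 109, 113, 123, 131, 139, 143, 144, 145, 146, 146, 146, 148, 148, 147, 145, 146, 146, 145, 146, 145, 146, 147, 150, 150, 150, 150, 148, 146, 147, 149, 150, 151, 151, 148, 147, 141, 135, 131, 115, 91, 85, 85, 85, 85, 86, 84, 85, 86, 86, 86, 87, 86, 85, 86]
[140, 140, 138, 141, 141, 141, 143, 142, 143, 141, 139, 129, 125, 131, 133, 135, 133, 134, 134, 134, 134, 133, 135, 134, 134, 134, 135, 136, 134, 134, 134, 135, 135, 134, 136, 135, 135, 135, 136, 135, 127, 113, 131, 137, 138, 138, 137, 138, 136, 137, 136, 138, 137, 137]
[76, 77, 77, 77, 106, 125, 126, 127, 127, 127, 113, 77, 83, 121, 138, 139, 138] [74, 74, 75, 74, 75, 74, 73, 74, 76, 76, 75, 75, 90, 81, 75, 116, 138]
(299, 226) [ 324.69 -332.28   76.  ]
(336, 226) [ 350.5  -341.29   76.  ]
(282, 250) [ 309.88 -312.23    8.  ]
(354, 255) [ 371.1  -338.92    8.  ]
(303, 123) [ 345.   -287.22  129.  ]
(334, 123) [ 364.62 -294.26  129.  ]
(303, 134) [ 341.97 -296.78  129.  ]
(334, 134) [ 361.21 -303.66  129.  ]
bl [[309.12 228.16]]
br [[349.92 228.01]]
fl [[291.55 253.87]]
fr [[365.35 253.71]]
hook [[329.79 126.1 ]]
h1 [[330.08 145.29]]
h2 [[329.52 108.18]]
```

```bash
python3 - <<'E'
from h import *
y=np.radians(69); A=np.array([354,-292,0]); Q=orient(y,flip=1)
b=go(A+fr(y).apply([-31-45,0,51+45]),Q); go(A+fr(y).apply([-31,0,51]),Q,b); go(A+fr(y).apply([-31,0,51]),Q)
E
```

```text
rows: [-1.   -8.   78.   -0.04 -0.01  0.02] n>= 1.9 goal [ 327. -363.   96.]
rows: [ 0.  0. 64.  0.  0.  0.] n>= 1.5 goal [ 343. -321.   51.]
rows: [ -2.    -5.   142.    -0.04  -0.01   0.02] n>= 3.4 goal [ 343. -321.   51.]
```

```bash
python3 steer.py '-1 -8 40 -.04 -.01 .02;-1 -8 78 -.04 -.01 .02;-1 -8 78 -.04 -.01 .02;-1 -7 100 -.04 -.01 .02;-2 -6 120 -.04 -.01 .02;-2 -5 142 -.04 -.01 .02;-2 -5 142 -.04 -.01 .02;-2 -5 142 -.04 -.01 .02;-2 -5 142 -.04 -.01 .02'; python3 steer.py '0 0 0 0 0 0;0 0 0 0 0 0;0 0 0 0 0 0;0 0 0 0 0 0;0 0 0 0 0 0;0 0 0 0 0 0' 20 60; python3 - <<'E'
from h import *
y=np.radians(69); A=np.array([354,-292,0]);p,q=tool(); print(fr(y).inv().apply(p-A), q.as_matrix()[:,1])
snap("wrist","w2")
# targets: lift straight, then rig approach
E
```

```text
time_s: 6.58
ee_pos: [345.0, -324.7, 52.2]
ee_rot: [-2.116, -1.461, -0.874]
wrist_force: [-0.1, -0.2, 0.5]
opening: 85.3
finger_force: 0.0
time_s: 7.08
ee_pos: [343.5, -324.3, 51.4]
ee_rot: [-2.116, -1.458, -0.873]
wrist_force: [-2.2, -1.6, 4.4]
opening: 28.5
finger_force: 59.7
[-33.95  -1.77  51.38] [ 0.93 -0.36  0.01]
```

View pics/w2.png

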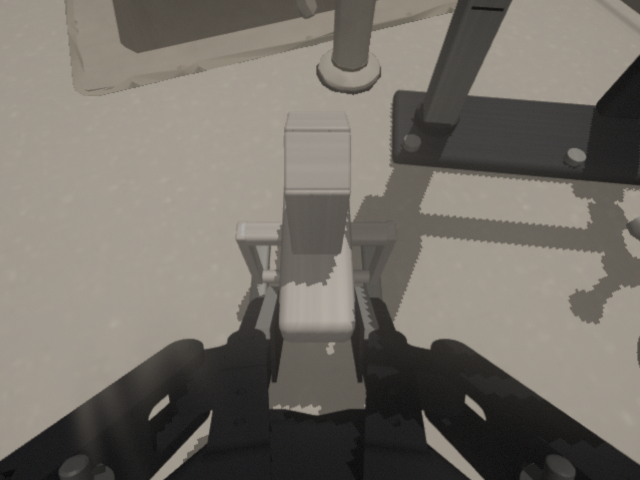

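The block is gripped (opening 28.5) and the hook shows at (287..349, 112..190). I'll calibrate the hook's place in the tool frame.

```bash
python3 - <<'E'
from h import *
f=load("w2"); p,q=tool()
print("tool z",q.as_matrix()[:,2])
yw=np.arctan2(q.as_matrix()[0,1],-q.as_matrix()[1,1])
print("yaw tool",np.degrees(yw))
F=fr(yw)
for pt,z in [((318,190),129),((318,130),129),((318,112),129),((316,329),76),((286,190),129),((349,190),129),((238,226),52),((397,226),52)]: print(pt,F.inv().apply(onz(f,*pt,z)-p))
W=f["world_to_cam"]; print("cam rel",q.inv().apply(-W[:3,:3].T@W[:3,3]-p), (q.inv().as_matrix()@W[:3,:3].T))
E
```

```text
tool z [ 0.26  0.65 -0.71]
yaw tool 68.96043691904474
(318, 190) [ 9.04 -0.16 77.64]
(318, 130) [30.46 -0.2  77.64]
(318, 112) [37.79 -0.21 77.64]
(316, 329) [-15.49   0.1   24.64]
(286, 190) [ 9.    8.35 77.64]
(349, 190) [ 9.08 -8.42 77.64]
(238, 226) [41.36 39.19  0.64]
(397, 226) [ 41.65 -40.77   0.64]
cam rel [  76.26    0.35 -142.19] [[-0.    0.96  0.29]
 [ 1.    0.    0.  ]
 [ 0.    0.29 -0.96]]
```

```bash
python3 - <<'E'
from h import *
Q=orient(RIG["yaw"],flip=1); F=fr(RIG["yaw"])
go(rigp(np.array([-175,0,415])-[33,0,66.6]),Q)
E
python3 steer.py '20 0 -20 0 0 0;40 0 -40 0 0 0;60 0 -70 0 0 0;60 0 -90 0 0 0;60 0 -90 0 0 0'
```

```text
rows: [ 169.     70.   -249.     -0.07    0.01    0.08] n>= 7.4 goal [ 387. -399.  348.]
time_s: 7.55
ee_pos: [336.1, -346.7, 159.6]
ee_rot: [-2.123, -1.462, -0.873]
wrist_force: [0.0, -1.0, -2.0]
opening: 28.7
finger_force: 59.9
```

```bash
python3 steer.py '0 0 -40 0 0 0;20 10 -80 0 0 .02;40 25 -120 -.03 0 .04;70 40 -150 -.07 .01 .08;109 70 -159 -.07 .01 .08;109 70 -159 -.07 .01 .08;109 70 -159 -.07 .01 .08;109 70 -159 -.07 .01 .08;109 70 -159 -.07 .01 .08'; python3 - <<'E'
from h import *
snap("wrist","w3");snap("side","s5");snap("scene","n5");p,q=tool();print(p)
print("hook seat est",p+fr(RIG["yaw"]).apply([33,0,66.6]))
a=cv2.imread("pics/s5.png")[160:260,180:280];b=cv2.imread("pics/n5.png")[110:210,350:450];c=cv2.imread("pics/w3.png")
cv2.imwrite("pics/c6.png",np.hstack([np.vstack([cv2.resize(a,(300,300)),cv2.resize(b,(300,300))]),np.vstack([cv2.resize(c,(500,375)),np.zeros((225,500,3),np.uint8)])]))
E
```

```text
time_s: 8.3
ee_pos: [386.3, -398.9, 345.0]
ee_rot: [-2.2, -1.343, -0.913]
wrist_force: [-1.3, -0.7, -2.0]
opening: 28.7
finger_force: 60.2
[ 386.16 -399.33  345.37]
hook seat est [ 401.14 -369.93  411.97]
```

View pics/c6.png

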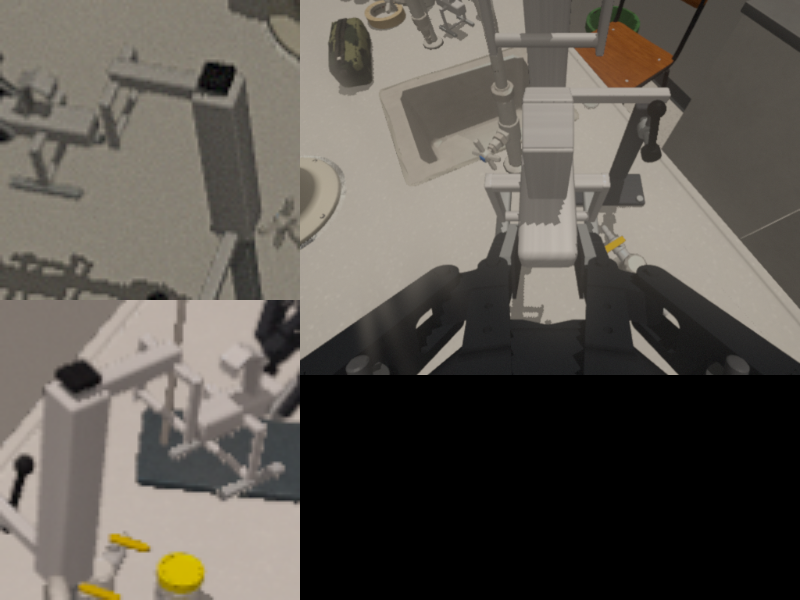

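The wrist view shows the crossbar at about (252..388, 51) between its legs, with the hook centred at u=317. The lateral alignment is good; next I'll check the bar's distance.

```bash
python3 - <<'E'
from h import *
f=load("w3"); g=f["img"].astype(int).sum(2)//3
print("col320",list(zip(range(30,75,2),g[30:75:2,320])));print("col290",g[30:75:2,290].tolist());print("col350",g[30:75:2,350].tolist())
print("row40",g[35,235:285:2].tolist(),g[35,365:410:2].tolist())
for P in ([-95,0,390],[-95,31.5,390],[-95,-31.5,390],[-95,0,394],[-95,0,386]): print(P,proj(f,rigp(P)))
s,d=load("n5"),load("s5")
for n,P in dict(bar=[-95,0,390],b1=[-95,31.5,390],b2=[-95,-31.5,390],tip=[-100,0,458]).items(): print(n,"scene",proj(s,rigp(P)),"side",proj(d,rigp(P)))
E
```

```text
col320 [(30, np.int64(89)), (32, np.int64(87)), (34, np.int64(87)), (36, np.int64(89)), (38, np.int64(88)), (40, np.int64(88)), (42, np.int64(96)), (44, np.int64(103)), (46, np.int64(105)), (48, np.int64(108)), (50, np.int64(109)), (52, np.int64(108)), (54, np.int64(96)), (56, np.int64(90)), (58, np.int64(83)), (60, np.int64(79)), (62, np.int64(88)), (64, np.int64(91)), (66, np.int64(92)), (68, np.int64(90)), (70, np.int64(90)), (72, np.int64(90)), (74, np.int64(90))]
col290 [87, 88, 89, 89, 90, 89, 93, 103, 106, 109, 107, 98, 95, 92, 84, 84, 102, 110, 112, 136, 144, 145, 145]
col350 [85, 86, 85, 85, 86, 87, 145, 163, 163, 146, 130, 109, 96, 90, 83, 79, 146, 160, 159, 159, 155, 143, 148]
row40 [116, 92, 93, 93, 92, 88, 84, 104, 92, 112, 158, 158, 158, 158, 159, 159, 158, 157, 159, 157, 160, 158, 159, 159, 158] [51, 44, 44, 62, 65, 50, 47, 45, 62, 69, 80, 84, 84, 85, 83, 79, 76, 77, 73, 73, 73, 73, 72]
[-95, 0, 390] [[317.37  53.98]]
[-95, 31.5, 390] [[252.84  54.26]]
[-95, -31.5, 390] [[381.96  53.65]]
[-95, 0, 394] [[317.35  46.16]]
[-95, 0, 386] [[317.39  61.48]]
bar scene [[404.48 146.46]] side [[221.74 197.5 ]]
b1 scene [[412.4  153.11]] side [[225.36 189.01]]
b2 scene [[396.76 139.99]] side [[218.05 206.18]]
tip scene [[408.89 123.63]] side [[216.46 180.83]]
```

```bash
python3 steer.py '2 0 -2 0 0 0;14 0 10 0 0 0;26 0 22 0 0 0;38 0 34 0 0 0;49 0 45 0 0 0;59 0 55 0 0 0;59 0 55 0 0 0;59 0 55 0 0 0;59 0 55 0 0 0'; python3 - <<'E'
from h import *
snap("wrist","w4");snap("side","s6");snap("scene","n6");p,q=tool()
print("seat rig",fr(RIG["yaw"]).inv().apply(p-RIG["o"])+[33,0,66.6])
a=cv2.imread("pics/s6.png")[165:245,190:270];b=cv2.imread("pics/n6.png")[110:190,360:440];c=cv2.imread("pics/w4.png")[:240,200:440]
cv2.imwrite("pics/c7.png",np.hstack([np.vstack([cv2.resize(a,(300,300)),cv2.resize(b,(300,300))]),cv2.resize(c,(480,480)),][:1]+[np.vstack([cv2.resize(c,(480,480)),np.zeros((120,480,3),np.uint8)])]))
E
```

```text
time_s: 9.2
ee_pos: [423.8, -328.4, 350.3]
ee_rot: [-2.202, -1.345, -0.915]
wrist_force: [-0.3, -1.4, -3.1]
opening: 28.9
finger_force: 60.0
seat rig [-95.29  -0.64 416.84]
```

View pics/c7.png

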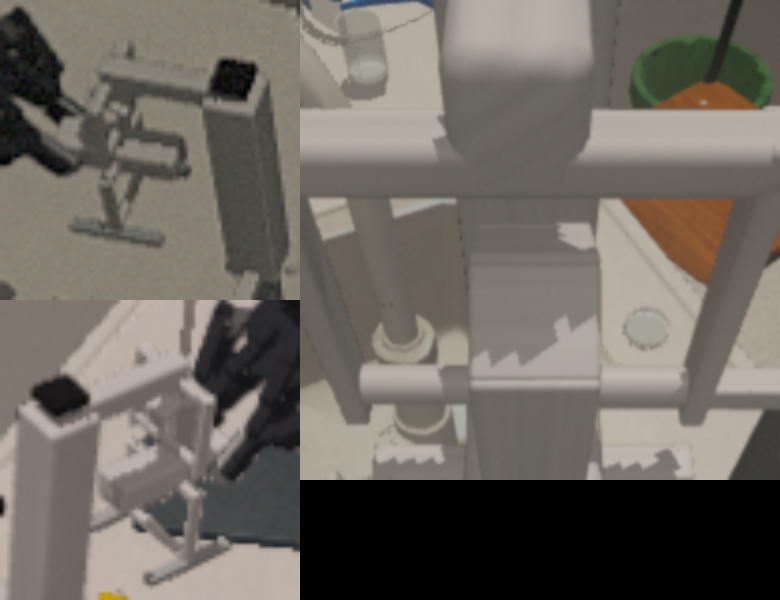

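The hook is through the window with the bar behind its shank (wrist crop row ~385). Lowering it now.

```bash
python3 steer.py '-4 0 4 0 0 0;-8 0 8 0 0 0;-12 0 12 0 0 0;-15 0 15 0 0 0;-15 0 15 0 0 0'|grep -E "pos|wrist"; python3 steer.py '-2 0 2 0 0 0;-2 0 2 0 0 0;-2 0 2 0 0 0'|grep -E "pos|wrist";python3 steer.py '-1.5 0 1.5 0 0 0;-1.5 0 1.5 0 0 0;-1.5 0 1.5 0 0 0'|grep -E "pos|wrist"
```

```text
ee_pos: [423.8, -326.9, 327.9]
wrist_force: [0.6, -0.8, -1.5]
ee_pos: [424.4, -327.2, 326.5]
wrist_force: [0.3, -0.5, -1.3]
ee_pos: [424.4, -327.2, 324.4]
wrist_force: [-1.5, 0.3, -2.0]
```

```bash
for i in 1 ; do python3 steer.py '-1.5 0 1.5 0 0 0;-1.5 0 1.5 0 0 0;-1.5 0 1.5 0 0 0'|grep -E "pos|wrist"; done; python3 steer.py '-1.5 0 1.5 0 0 0;-1.5 0 1.5 0 0 0;-1.5 0 1.5 0 0 0'|grep -E "pos|wrist"; python3 - <<'E'
from h import *
snap("wrist","w5");snap("scene","n7");p,q=tool()
print("seat rig",fr(RIG["yaw"]).inv().apply(p-RIG["o"])+[33,0,66.6])
for i in range(3): print(env.state()["wrist_force"])
E
```

```text
ee_pos: [424.6, -326.9, 322.7]
wrist_force: [0.5, 0.9, 1.9]
ee_pos: [425.2, -326.4, 321.8]
wrist_force: [-1.7, 1.5, 7.0]
seat rig [-92.71  -0.88 388.38]
[0.11 1.52 7.31]
[0.11 1.52 7.31]
[0.11 1.52 7.31]
```

```bash
python3 steer.py '.7 0 -.7 0 0 0;.7 0 -.7 0 0 0'|grep -E "pos|wrist"; python3 steer.py '0 0 0 0 0 0;0 0 0 0 0 0;0 0 0 0 0 0;0 0 0 0 0 0;0 0 0 0 0 0;0 0 0 0 0 0' 60; python3 steer.py '0 0 -10 0 0 0;0 0 -25 0 0 0;0 0 -45 0 0 0;0 0 -70 0 0 0;0 0 -100 0 0 0;0 0 -130 0 0 0;0 0 -160 0 0 0;0 0 -160 0 0 0;0 0 -160 0 0 0'; python3 - <<'E'
from h import *
w=snap("wrist","w6");snap("scene","n8");snap("side","s8");p,q=tool();print(p)
a=cv2.imread("pics/s8.png")[165:285,170:290];b=cv2.imread("pics/n8.png")[110:230,330:450];c=cv2.imread("pics/w6.png")
cv2.imwrite("pics/c8.png",np.hstack([np.vstack([cv2.resize(a,(300,300)),cv2.resize(b,(300,300))]),np.vstack([cv2.resize(c,(500,375)),cv2.resize(cv2.imread("pics/s8.png")[180:300,380:580],(500,225))])]))
E
```

```text
ee_pos: [425.0, -326.6, 322.1]
wrist_force: [0.2, 1.9, 5.8]
time_s: 11.53
ee_pos: [424.2, -327.3, 320.9]
ee_rot: [-2.201, -1.346, -0.916]
wrist_force: [0.6, 0.3, 0.5]
opening: 60.0
finger_force: 0.0
time_s: 12.28
ee_pos: [372.2, -430.3, 434.7]
ee_rot: [-2.205, -1.346, -0.917]
wrist_force: [0.1, -0.1, -0.8]
opening: 60.0
finger_force: 0.0
[ 372.82 -427.22  433.22]
```

View pics/c8.png

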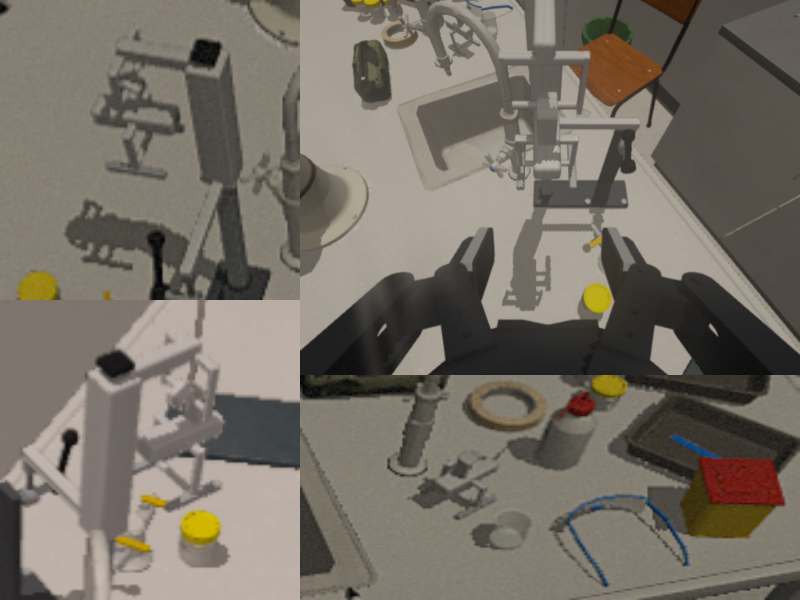

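Weight A hangs on the carriage bar, and B still stands near the second tap. Before swinging over to B I'll locate the taps.

```bash
python3 - <<'E'
from h import *
s,d=load("n8"),load("s8")
print("tap2 foot",onz(d,424,229,5),onz(s,287,435,5)); print("tap2 end",tri([ray(s,334,352),ray(d,391,182)])); print("tap2 top",tri([ray(s,300,338),ray(d,410,150)]))
print("tap1 foot",onz(d,290,267,5),onz(s,362,287,5)); print("tap1 end",onz(d,320,197,250),onz(d,305,180,330))
print("beaker",onz(d,460,262,62),onz(s,205,412,40))
B=np.array([502,395,0.]);y=np.radians(112);Q=orient(y,flip=1)
b=go([440,-300,640],orient(RIG["yaw"],flip=1)); b=go([570,210,620],Q,b); b=go(B+fr(y).apply([-170,0,190]),Q,b)
print(env.state()["joint_pos"])
E
```

```text
tap2 foot [418.06 354.61   5.  ] [397.96 357.89   5.  ]
tap2 end [356.04 224.89 223.95]
tap2 top [377.6  282.98 364.03]
tap1 foot [ 458.   -128.11    5.  ] [ 445.65 -115.91    5.  ]
tap1 end [389.48  -7.98 250.  ] [380.23 -50.95 330.  ]
beaker [609.87 400.14  62.  ] [587.12 419.75  40.  ]
rows: [248.     2.   -43.    -0.    -0.01  -0.  ] n>= 6.0 goal [ 440 -300  640]
rows: [ 349.  -116.   377.     0.6   -0.    -0.6] n>= 12.6 goal [570 210 620]
rows: [-285.    6.  323.    0.    0.    0.] n>= 10.3 goal [566. 237. 190.]
[ 1.64  0.62 -0.82  1.27 -0.28  1.74  0.38]
```

```bash
python3 steer.py '29 0 -29 0 0 0;58 0 -58 0 0 0;87 0 -87 0 0 0;116 0 -116 0 0 0;146 0 -146 0 0 0;170 0 -120 0 0 0;200 0 -90 0 0 0;230 0 -60 0 0 0;248 2 -43 0 0 0;248 2 -43 0 0 0' 85; python3 steer.py '28 -9 30 .04 0 -.04;56 -18 60 .09 0 -.09;84 -28 90 .14 0 -.14;112 -37 120 .2 0 -.2;140 -46 150 .25 0 -.25;168 -56 180 .3 0 -.3;196 -65 211 .35 0 -.35;224 -74 242 .4 0 -.4;252 -83 272 .45 0 -.45;280 -93 302 .5 0 -.5'; python3 - <<'E'
from h import *
B=np.array([502,395,0.]);y=np.radians(112);Q=orient(y,flip=1)
b=go([570,210,620],Q); b=go(B+fr(y).apply([-170,0,190]),Q,b)
print(env.state()["joint_pos"])
E
```

```text
time_s: 13.27
ee_pos: [442.9, -291.0, 641.5]
ee_rot: [-2.19, -1.36, -0.911]
wrist_force: [-0.4, 0.9, 1.1]
opening: 85.1
finger_force: 0.0
time_s: 14.1
ee_pos: [543.3, 104.5, 625.1]
ee_rot: [-1.514, -1.925, -0.629]
wrist_force: [0.2, -0.4, 1.2]
opening: 85.3
finger_force: 0.0
rows: [64.  51.  72.   0.1 -0.  -0.1] n>= 2.6 goal [570 210 620]
rows: [-285.    6.  323.    0.    0.    0.] n>= 10.3 goal [566. 237. 190.]
[ 0.91  0.54 -1.27  1.13 -0.27  1.77 -0.12]
```

```bash
python3 steer.py '30 25 36 .05 0 -.05;64 51 72 .1 0 -.1;64 51 72 .1 0 -.1;64 51 72 .1 0 -.1'; python3 - <<'E'
from h import *
B=np.array([502,395,0.]);y=np.radians(112);Q=orient(y,flip=1)
b=go(B+fr(y).apply([-170,0,190]),Q)
print(env.state()["joint_pos"])
E
```

```text
time_s: 14.43
ee_pos: [567.3, 216.6, 619.6]
ee_rot: [-1.35, -2.015, -0.564]
wrist_force: [0.2, 0.7, 0.3]
opening: 84.9
finger_force: 0.0
rows: [-291.      6.    316.     -0.     -0.01    0.01] n>= 10.3 goal [566. 237. 190.]
[ 0.6   0.63 -1.24  1.01 -0.2   1.76 -0.18]
```

```bash
python3 steer.py '-29 1 32 0 0 0;-58 1 63 0 0 0;-87 2 95 0 0 0;-116 2 126 0 0 0;-146 3 158 0 0 0;-175 4 190 0 0 0;-204 4 221 0 0 0;-233 5 253 0 0 0;-262 5 285 0 0 0;-291 6 316 0 0 0'; python3 steer.py '0 0 0 0 0 0;0 0 0 0 0 0'; python3 - <<'E'
from h import *
f=snap("wrist","w7");snap("side","s9")
print(env.state()["joint_pos"])
B=np.array([502,395,0.]);y=np.radians(112)
for n,P in dict(bl=[-48,15,76],br=[-48,-15,76],fl=[-36,34,8],fr=[-36,-34,8],h1=[-17,0,115],h2=[17,0,129]).items(): print(n,proj(f,B+fr(y).apply(P)))
c=f["img"][:,:,::-1]; u,v=proj(f,B+[0,0,76])[0].astype(int); print(u,v); v=max(v,120)
cv2.imwrite("pics/c9.png",cv2.resize(c[v-120:v+120,u-120:u+120],(600,600),interpolation=0))
E
```

```text
time_s: 15.27
ee_pos: [569.1, 227.3, 202.3]
ee_rot: [-1.366, -2.011, -0.569]
wrist_force: [-1.0, 0.7, 1.2]
opening: 85.1
finger_force: 0.0
time_s: 15.43
ee_pos: [568.4, 227.4, 203.5]
ee_rot: [-1.365, -2.006, -0.567]
wrist_force: [0.5, 0.3, 0.8]
opening: 84.7
finger_force: 0.0
[ 0.65  0.92 -1.07  1.6  -0.01  1.11  0.14]
bl [[300.3  210.94]]
br [[331.96 210.71]]
fl [[286.3  234.52]]
fr [[346.25 234.08]]
h1 [[315.75 157.8 ]]
h2 [[315.45 118.17]]
315 170
```

```bash
python3 - <<'E'
from h import *
f=load("w7"); g=f["img"].astype(int).sum(2)//3
print("u",list(range(268,372,3)))
for v in range(104,256,4): print(v," ".join("%3d"%x for x in g[v,268:372:3]))
E
```

```text
u [268, 271, 274, 277, 280, 283, 286, 289, 292, 295, 298, 301, 304, 307, 310, 313, 316, 319, 322, 325, 328, 331, 334, 337, 340, 343, 346, 349, 352, 355, 358, 361, 364, 367, 370]
104 107 137 135 133  94  85  84  85  86  86  84  70  74  76  77  78  78  78  77  78  77  78  78  78  77 128 136 136 136 137 136 138 135 137 136
108 137 137 135  85  87  86  85  86  86  85  85  72  75  75  77  78  79  79  79  79  78  76  77  78  82 136 136 136 137 136 138 136 137 137 135
112 137 138 104  85  87  87  86  85  87  85  87  86  75  76  77  79  79  78  78  79  79  77  76  82 136 139 136 137 138 136 137 137 137 139 138
116 137 136  86  86  85  88  86  85  85  87  88  85  86  84  76  77  78  79  80  78  77  78 104 138 137 137 137 138 136 137 136 138 138 137 137
120 137 137  96  87  86  86  86  85  86 103 117 118 116 113 113 115  95  86  85  90 125 135 138 137 138 138 138 137 138 138 137 138 138 138 137
124 138 138 139  95  89  86  87  86  86 116 125 126 124 125 125 125 104 134 136 137 138 136 137 139 138 138 139 137 138 137 137 137 137 137 137
128 140 138 138 120 109 136 123 116  90 128 133 134 133 13
[... 3849 characters left out ...]
  87  89  89  88  89  90  87  88  88 134 140 139 139 140 141 140 141 140 140 141 140 140 140 140 139 139 139 139 140 139 127
240 141 141 141 104  89  89  88  89  88  89  88  88  88 135 141 141 141 141 140 140 139 140 140 140 141 142 142 141 140 140 142 140 139 139 140
244 143 141 140  97  88  88  89  91  89  89  90  88  92 140 140 140 141 141 141 140 140 140 140 143 141 141 140 141 141 141 142 140 141 140 141
248 140 141 140 120 115 107 121 137 121 126 133 139 141 141 142 142 141 142 142 142 141 140 140 141 140 142 140 140 140 141 142 141 142 141 140
252 140 140 140 141 141 141 140 140 142 141 142 143 141 142 142 142 142 141 139 142 144 144 139 141 140 142 140 143 144 142 141 141 141 141 141
```

```bash
python3 - <<'E'
from h import *
f=load("w7")
b=onz(f,307.5,203.5,76);bl=onz(f,294,203.5,76);br=onz(f,321.3,203.5,76);l=onz(f,279.5,229,2);r=onz(f,338.5,229,2);h=onz(f,305.5,148,115)
print(b,bl,br,np.linalg.norm(bl-br),l,r,np.linalg.norm(l-r),h)
perp=lambda a,c: np.degrees(np.arctan2((a-c)[0]*-1,(a-c)[1])) # placeholder
def yaw(L,Rr): e=(L-Rr)/np.linalg.norm((L-Rr)[:2]); return np.degrees(np.arctan2(-e[0],e[1]))
print("yaw block edge",yaw(bl,br),"feet",yaw(l,r),"hook",np.degrees(np.arctan2(*(h-b)[:2][::-1])), "dist",np.linalg.norm((h-b)[:2]))
for y in(110,112,114,116):
    F=fr(np.radians(y)); print(y,b-F.apply([-48,0,76]),(l+r)/2-F.apply([-36,0,2]),h-F.apply([-17,0,115]))
E
```

```text
[509.21 355.19  76.  ] [497.17 350.45  76.  ] [521.53 360.04  76.  ] 26.183294154502097 [471.85 355.53   2.  ] [535.7 380.7   2. ] 68.63716991033296 [495.48 386.51 115.  ]
yaw block edge 111.50016312576976 feet 111.51186805295755 hook 113.67885902849112 dist 34.20078621767179
110 [492.8 400.3   0. ] [491.46 401.95   0.  ] [489.66 402.49  -0.  ]
112 [491.23 399.7    0.  ] [490.29 401.49   0.  ] [489.11 402.27  -0.  ]
114 [489.69 399.04   0.  ] [489.13 401.     0.  ] [488.56 402.04  -0.  ]
116 [488.17 398.33   0.  ] [487.99 400.47   0.  ] [488.03 401.79  -0.  ]
```

```bash
python3 - <<'E'
from h import *
B=np.array([490,401,0.]);y=np.radians(112.5);Q=orient(y,flip=1)
b=go(B+fr(y).apply([-33-50,0,51+50]),Q); go(B+fr(y).apply([-33,0,51]),Q)
E
```

```text
rows: [  0.   -11.   151.     0.02  -0.    -0.01] n>= 3.6 goal [522. 324. 101.]
rows: [ -0.   -12.   222.     0.02  -0.    -0.01] n>= 5.3 goal [503. 371.  51.]
```

```bash
python3 steer.py '0 -4 40 .02 0 -.01;0 -11 80 .02 0 -.01;0 -11 120 .02 0 -.01;0 -11 151 .02 0 -.01;0 -11 170 .02 0 -.01;0 -12 190 .02 0 -.01;0 -12 210 .02 0 -.01;0 -12 222 .02 0 -.01;0 -12 222 .02 0 -.01;0 -12 222 .02 0 -.01' 66; python3 - <<'E'
from h import *
B=np.array([490,401,0.]);y=np.radians(112.5);p,q=tool(); print(fr(y).inv().apply(p-B),q.as_matrix()[:,1],env.state()["wrist_force"])
f=snap("wrist","w8");g=f["img"].astype(int).sum(2)//3
print("u",list(range(240,400,5)))
for v in range(100,360,8): print(v," ".join("%3d"%x for x in g[v,240:400:5]))
E
```

```text
time_s: 16.37
ee_pos: [502.9, 370.1, 49.9]
ee_rot: [-1.345, -2.02, -0.556]
wrist_force: [0.7, -0.6, 0.8]
opening: 66.1
finger_force: 0.0
[-33.51  -0.13  49.94] [ 0.92  0.39 -0.  ] [ 0.67 -0.59  0.82]
u [240, 245, 250, 255, 260, 265, 270, 275, 280, 285, 290, 295, 300, 305, 310, 315, 320, 325, 330, 335, 340, 345, 350, 355, 360, 365, 370, 375, 380, 385, 390, 395]
100 145 144 145 147  95  94  96  96  94  94  94  94  93  93  80  80  83  83  83  85  83  85  82  83  83  83 129 147 146 146 147 145
108 145 146 145  98  95  94  94  98  94 138 139 138 139 139 137 136 137 136 137 136 113  85  84  79 127 145 145 146 146 147 146 145
116 146 145 146 146 106  96  96  94  99 136 134 134 135 134 135 135 135 135 134 135 138 102 138 145 147 146 147 146 146 146 146 147
124 147 149 147 146 130  96 129 102 109 123 121 121 121 121 121 122 122 107 120 122 123 138 146 145 147 147 146 147 147 148 147 148
132 147 147 146 147 146  98 129 145 129 142 143 143 144 144 145 145 145 145 146 147 147 137 149 147 147 146 146 148 147 147 147 147
140 146 146 146 146 146 129 104 146 130 146 147 146 147 146 149 147 147 148 1
[... 2918 characters left out ...]
 145 143 126  79 125 134 139 146 147  44
324  41  91  75  76  75  87  92  93 116 134 137 138 137 136 135 135 139 137 134 136 137 133 131 146 132  93 119 132 140 139 146  43
332  48  83 106  75  74  89  92  93  81  83  84  85  86  84  87  87  84  88  88  86  88  85 132 145 145  96 111 129 134 124 145  44
340 123 119  83  84  85  94  94  92  94  94  87  89  87  88 123 126 126 127 129 131 131 146 146 146 147 109 145 104 143 144 146  50
348 143 142  90  93  92  92  92  94  94  93  94  93  93  94 143 146 147 147 145 146  96  96  95 125 146 147 148 145 146 144 145 143
356 144 131  90  90  92  91  93  93  92  93  95  93  94  94 142 145 146 145 146  95  96  95  94  95  98 146 146 146 146 146 145 146
```

```bash
python3 steer.py '0 0 0 0 0 0;0 0 0 0 0 0;0 0 0 0 0 0;0 0 0 0 0 0;0 0 0 0 0 0;0 0 0 0 0 0' 20 60;  python3 - <<'E'
from h import *
p,q=tool(); print(p); Q=orient(np.radians(112.5),flip=1); Q2=orient(RIG["yaw"],flip=1)
b=go(p+[0,0,80],Q); b=go([570,210,640],Q,b); b=go([440,-300,660],Q2,b); b=go(rigp(np.array([-270,0,330])-[33.5,0,68]),Q2,b)
E
```

```text
time_s: 16.92
ee_pos: [503.0, 368.9, 48.9]
ee_rot: [-1.347, -2.019, -0.555]
wrist_force: [-0.4, -4.5, 6.1]
opening: 28.9
finger_force: 59.8
[502.96 368.95  48.88]
rows: [ 57.    -0.   -56.    -0.01  -0.    -0.  ] n>= 1.9 goal [503. 369. 129.]
rows: [ 239.    1. -483.    0.    0.    0.] n>= 12.9 goal [570 210 640]
rows: [-284.   -315.   -312.     -0.61    0.      0.61] n>= 12.6 goal [ 440 -300  660]
rows: [-429.   -2.  134.    0.    0.    0.] n>= 10.8 goal [ 344. -484.  262.]
```

```bash
python3 steer.py '14 0 -14 0 0 0;28 0 -28 0 0 0;57 0 -56 0 0 0;74 0 -92 0 0 0;90 0 -128 0 0 0;108 0 -164 0 0 0;126 0 -200 0 0 0;144 0 -236 0 0 0;162 0 -272 0 0 0;180 0 -308 0 0 0'; python3 - <<'E'
from h import *
Q=orient(np.radians(112.5),flip=1); Q2=orient(RIG["yaw"],flip=1)
b=go([570,210,640],Q);b=go([375,-430,660],Q2,b);print(env.state()["joint_pos"],env.state()["opening"])
E
```

```text
time_s: 17.75
ee_pos: [538.2, 284.7, 394.1]
ee_rot: [-1.346, -2.02, -0.552]
wrist_force: [1.6, 0.7, -1.9]
opening: 28.9
finger_force: 59.6
rows: [ 117.     -1.   -231.     -0.01   -0.     -0.  ] n>= 6.2 goal [570 210 640]
rows: [-351.   -425.   -379.     -0.61    0.      0.61] n>= 16.1 goal [ 375 -430  660]
[ 0.64  0.7  -1.22  1.5  -0.13  1.31 -0.04] 28.913891340246295
```

```bash
python3 steer.py '20 0 -38 0 0 0;40 0 -76 0 0 0;60 0 -114 0 0 0;80 0 -152 0 0 0;100 0 -195 0 0 0;117 -1 -231 0 0 0;117 -1 -231 0 0 0'; python3 steer.py '-20 -24 -21 -.03 0 .03;-40 -48 -42 -.07 0 .07;-60 -72 -64 -.1 0 .1;-80 -97 -86 -.14 0 .14;-100 -121 -108 -.17 0 .17;-120 -145 -130 -.21 0 .21;-140 -169 -151 -.24 0 .24;-160 -194 -173 -.28 0 .28;-180 -218 -194 -.31 0 .31;-200 -242 -216 -.35 0 .35'; python3 - <<'E'
from h import *
Q2=orient(RIG["yaw"],flip=1)
b=go([375,-430,660],Q2);print(env.state()["joint_pos"],env.state()["opening"])
E
```

```text
time_s: 18.33
ee_pos: [571.1, 209.4, 645.0]
ee_rot: [-1.348, -2.021, -0.563]
wrist_force: [0.5, 0.7, -1.8]
opening: 28.7
finger_force: 59.7
time_s: 19.17
ee_pos: [459.5, -155.7, 649.8]
ee_rot: [-1.86, -1.677, -0.763]
wrist_force: [1.4, -0.2, -1.5]
opening: 28.7
finger_force: 60.1
rows: [-192.    -57.   -206.     -0.27    0.      0.26] n>= 6.9 goal [ 375 -430  660]
[ 1.47  0.5  -1.29  1.13 -0.32  1.93 -0.02] 28.733712790877394
```

```bash
python3 steer.py '-28 -8 -30 -.04 0 .04;-56 -16 -60 -.08 0 .08;-84 -25 -90 -.12 0 .12;-112 -33 -120 -.16 0 .16;-140 -42 -150 -.2 0 .2;-168 -50 -180 -.24 0 .23;-192 -57 -206 -.27 0 .26;-192 -57 -206 -.27 0 .26;-192 -57 -206 -.27 0 .26'; python3 - <<'E'
from h import *
Q2=orient(RIG["yaw"],flip=1)
b=go(rigp(np.array([-270,0,305])-[33.5,0,69]),Q2); b=go(rigp(np.array([-180,0,305])-[33.5,0,69]),Q2,b);print(env.state()["joint_pos"],env.state()["opening"])
E
```

```text
time_s: 19.92
ee_pos: [375.5, -425.4, 638.1]
ee_rot: [-2.202, -1.334, -0.97]
wrist_force: [3.5, -1.5, -8.0]
opening: 28.5
finger_force: 60.1
rows: [-339.    -10.    227.      0.03   -0.03    0.  ] n>= 9.8 goal [ 344. -484.  236.]
rows: [64.  0. 64.  0.  0.  0.] n>= 2.2 goal [ 385. -404.  236.]
[ 1.71  0.75 -1.38  0.86 -0.08  2.01 -0.09] 28.48439354630803
```

```bash
python3 steer.py '-30 -1 20 0 0 0;-60 -2 40 .01 -.01 0;-90 -3 60 .02 -.02 0;-120 -4 80 .03 -.03 0;-150 -5 100 .03 -.03 0;-180 -6 120 .03 -.03 0;-210 -7 140 .03 -.03 0;-240 -8 160 .03 -.03 0;-270 -9 180 .03 -.03 0;-300 -10 200 .03 -.03 0';python3 steer.py '-20 0 14 0 0 0;-39 0 27 0 0 0;-39 0 27 0 0 0;-39 0 27 0 0 0'; python3 - <<'E'
from h import *
Q2=orient(RIG["yaw"],flip=1)
p,q=tool();print("seat rig",fr(RIG["yaw"]).inv().apply(p-RIG["o"])+[33.5,0,69])
b=go(rigp(np.array([-180,0,305])-[33.5,0,69]),Q2);print(env.state()["joint_pos"],env.state()["opening"])
E
```

```text
time_s: 20.75
ee_pos: [343.4, -477.4, 293.5]
ee_rot: [-2.228, -1.361, -0.893]
wrist_force: [0.1, -1.8, -1.6]
opening: 29.0
finger_force: 60.3
time_s: 21.08
ee_pos: [339.8, -485.8, 248.9]
ee_rot: [-2.227, -1.359, -0.896]
wrist_force: [0.4, 0.6, -1.1]
opening: 28.9
finger_force: 60.2
seat rig [-272.99    2.89  317.89]
rows: [58.    2.   73.    0.01  0.02 -0.  ] n>= 2.3 goal [ 385. -404.  236.]
[ 1.84  1.02 -1.18  1.34  0.19  1.56  0.28] 28.86417346523261
```

```bash
python3 steer.py '20 1 25 .01 .02 0;40 2 50 .01 .02 0;58 2 73 .01 .02 0;58 2 73 .01 .02 0;58 2 73 .01 .02 0;58 2 73 .01 .02 0'; python3 - <<'E'
from h import *
f=snap("wrist","w9");p,q=tool();print("seat rig",fr(RIG["yaw"]).inv().apply(p-RIG["o"])+[33.5,0,69],q.as_matrix()[:,2])
for P in ([-95,0,280],[-95,31.5,280],[-95,-31.5,280],[-95,0,284],[-95,0,276]): print(P,proj(f,rigp(P)))
for P in ([-139+0,15,348],[-139-4,-15,348]): print("Ablock front",proj(f,rigp(P)))
g=f["img"].astype(int).sum(2)//3
print("u",list(range(230,400,5)))
for v in range(0,112,3): print(v," ".join("%3d"%x for x in g[v,230:400:5]))
E
```

```text
time_s: 21.58
ee_pos: [385.0, -405.5, 238.4]
ee_rot: [-2.207, -1.357, -0.906]
wrist_force: [-0.6, -0.8, -1.3]
opening: 28.8
finger_force: 60.2
seat rig [-181.78   -0.96  306.92] [ 0.32  0.62 -0.71]
[-95, 0, 280] [[314.91  50.11]]
[-95, 31.5, 280] [[251.99  49.88]]
[-95, -31.5, 280] [[377.8  50.3]]
[-95, 0, 284] [[314.9   42.48]]
[-95, 0, 276] [[314.93  57.44]]
Ablock front [[258.48 -80.43]]
Ablock front [[370.04 -72.85]]
u [230, 235, 240, 245, 250, 255, 260, 265, 270, 275, 280, 285, 290, 295, 300, 305, 310, 315, 320, 325, 330, 335, 340, 345, 350, 355, 360, 365, 370, 375, 380, 385, 390, 395]
0  92  90  86  81 138 153 153 150 114  82  87  85  83  85  87  84  84  86  85  84  85  83  83  81  81  81  77  84  83  83  83  82  72  80
3  89  89  87  85 121 139 114 133 141  80  81  80  79  80  80  78  79  80  81  79  78  79  79  77  76  78  72  82  82  82  83  82  67  82
6 116  87  89  78 106 139 141 139 139 136  84  74  74  75  73  73  73  74  73  76  73  72  73  73  72  72  81  82  83  81  80  81  68  81
9 108  89  89  79 129 140 138 138 140 141 139  96  84  84  85  82  83  86  84  84  83  8
[... 4079 characters left out ...]
5
99  83 131  92 131  78  65  90  88  85 110  96  82  80  80  82  78  79  78  80  79 144 146 146 144 141 137 127 159 161 159  76 129 136 135
102 125 132 131 119  77  86  90  87  86 134 116 115 141 152 153 154 154 154 155 154 157 157 155 139 140 128 159 159 160 159  76 127 137 135
105  99 129 129 130  75  87  90  89  86 141 138 133 152 151 151 152 152 153 152 152 152 154 154 138 150 161 160 160 160 160  81 123 135 135
108 114 110 111 113  75  86  93  89  86 145 145 146 150 151 152 152 153 152 153 154 154 156 155 157 160 160 159 160 160 160  93 113 124 124
111 103  81  81  81  71  86  93  89  87 148 148 151 152 152 152 152 153 154 153 153 154 153 155 153 159 160 160 160 158 161 112  88  96  98
```

```bash
python3 steer.py '-3 0 4 0 0 0;6 0 13 0 0 0;15 0 22 0 0 0;24 0 31 0 0 0;33 0 40 0 0 0;42 0 49 0 0 0;50 0 57 0 0 0;56 0 63 0 0 0;56 0 63 0 0 0;56 0 63 0 0 0'; python3 - <<'E'
from h import *
f=snap("wrist","w10");snap("side","s10");snap("scene","n10");p,q=tool();print("seat rig",fr(RIG["yaw"]).inv().apply(p-RIG["o"])+[33.5,0,69])
for x in(-95,-101):
  for z in (280,275): print(x,z,proj(f,rigp([x,0,z])))
a=cv2.imread("pics/s10.png")[165:285,190:310];b=cv2.imread("pics/n10.png")[120:240,340:460];c=cv2.imread("pics/w10.png")[:300,160:480]
cv2.imwrite("pics/c10.png",np.hstack([np.vstack([cv2.resize(a,(300,300)),cv2.resize(b,(300,300))]),np.vstack([cv2.resize(c,(500,469)),np.zeros((131,500,3),np.uint8)])]))
g=f["img"].astype(int).sum(2)//3
print("u",list(range(220,400,6)))
for v in range(100,230,4): print(v," ".join("%3d"%x for x in g[v,220:400:6]))
E
```

```text
time_s: 22.47
ee_pos: [422.5, -329.5, 231.0]
ee_rot: [-2.205, -1.355, -0.905]
wrist_force: [-0.4, -1.2, -1.9]
opening: 29.2
finger_force: 60.3
seat rig [-97.66  -0.29 299.79]
-95 280 [[316.64 178.03]]
-95 275 [[316.64 186.  ]]
-101 280 [[316.6  191.35]]
-101 275 [[316.6  199.04]]
u [220, 226, 232, 238, 244, 250, 256, 262, 268, 274, 280, 286, 292, 298, 304, 310, 316, 322, 328, 334, 340, 346, 352, 358, 364, 370, 376, 382, 388, 394]
100  98 102 106 109 111 115 117 117 119 118 119 121 179 178 178 179 177 179 179 181 183 182 181 179 178 178 181 182 182 179
104  94 104 103 108 111 116 152 140 120 118 120 162 180 178 180 179 177 179 179 180 184 183 181 180 178 178 181 183 181 179
108  94 103  92 107 113 176 177 178 120 152 180 181 180 179 180 179 177 179 179 180 184 182 181 179 178 179 181 182 182 178
112  87 104  94 109 162 176 178 179 180 178 181 181 180 178 180 179 178 180 179 180 183 184 181 179 178 179 181 182 182 180
116  92 102 105 138 168 177 177 179 180 178 182 182 181 178 179 179 177 179 180 181 184 183 180 179 178 178 181 183 182 180
120  92  97 139 157 169 176 177 179 181 178 18
[... 2725 characters left out ...]
 101 100  99  98  99  99 100  98  98  99 101 101  99  98  99  99  98 100  97  94
212  99  98  97  82 153  98  98 100 101 101 101  98  99  98  99  99  98  97  99 100 100  99  98  99  97  97  98  98  95 136
216  99  99  97  79 125 139  98 100 102 100  98  98  97 100  99  99  98  99  99 101  98  99  98  98  97  98  98  96  94 124
220 100  98  97  80 112 112 108  98  99  99  95  96  99  98  97  96  97  99 101  98  96  99  96  97  97  99  97  94 106 113
224 100 104  98  78 113 112 111 111 111 110 104 109  98  99  98  97  97  96  98  98  97 109 180 181 180 180 177 114 112 111
228 154 158  96  79 115 115 114 114 114 113 103 108  96 100  98  98  97  96  97  98  97 108 179 183 162 183 122 117 114 111
```

View pics/c10.png

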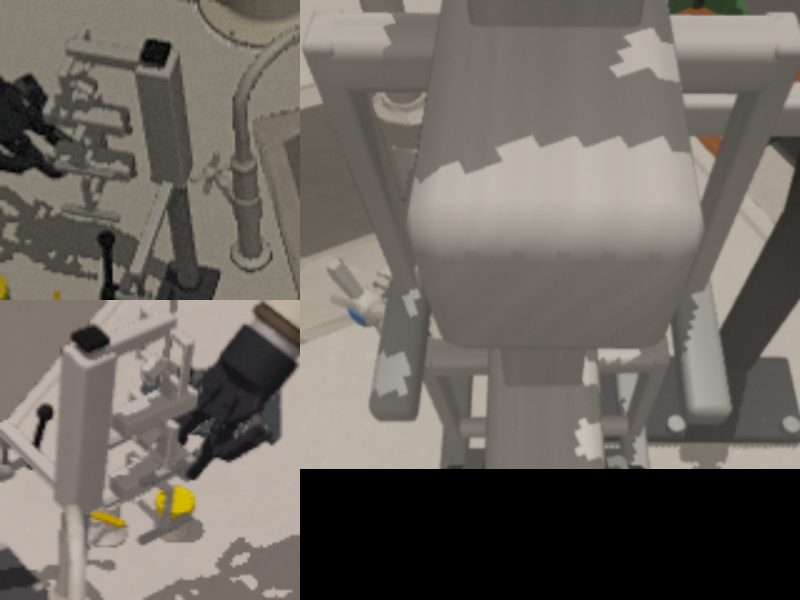

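A's block hides the hook from the wrist camera, but B sits centred under A and the wrist feels nothing. I'll lower it and watch the force and height.

```bash
python3 steer.py '-3 0 3 0 0 0;-6 0 6 0 0 0;-6 0 6 0 0 0'|grep -E "pos|wrist"; python3 steer.py '-3 0 3 0 0 0;-5 0 5 0 0 0;-5 0 5 0 0 0;-5 0 5 0 0 0'|grep -E "pos|wrist";python3 steer.py '-2 0 2 0 0 0;-2 0 2 0 0 0;-2 0 2 0 0 0'|grep -E "pos|wrist"
```

```text
ee_pos: [421.8, -330.3, 221.2]
wrist_force: [-0.3, -0.5, -0.5]
ee_pos: [422.3, -329.9, 215.2]
wrist_force: [0.4, 0.7, -0.5]
ee_pos: [422.3, -330.0, 212.5]
wrist_force: [-0.3, 0.2, -1.4]
```

Seat z is about 281.5 with no early contact, so the tip has passed the bar. Carrying on.

```bash
python3 steer.py '-1.5 0 1.5 0 0 0;-1.5 0 1.5 0 0 0;-1.5 0 1.5 0 0 0'|grep -E "pos|wrist";python3 steer.py '-1.5 0 1.5 0 0 0;-1.5 0 1.5 0 0 0;-1.5 0 1.5 0 0 0'|grep -E "pos|wrist"; python3 steer.py '-1.5 0 1.5 0 0 0;-1.5 0 1.5 0 0 0;-1.5 0 1.5 0 0 0'|grep -E "pos|wrist"
```

```text
ee_pos: [422.3, -330.0, 210.4]
wrist_force: [0.8, 0.0, -1.7]
ee_pos: [423.0, -329.8, 209.3]
wrist_force: [0.7, 0.2, 5.5]
ee_pos: [423.8, -329.5, 208.6]
wrist_force: [-0.4, -1.0, 9.2]
```

```bash
python3 steer.py '1.4 0 -1.4 0 0 0;1.4 0 -1.4 0 0 0;1.4 0 -1.4 0 0 0'|grep -E "pos|wrist"; python3 steer.py '0 0 0 0 0 0;0 0 0 0 0 0;0 0 0 0 0 0;0 0 0 0 0 0;0 0 0 0 0 0;0 0 0 0 0 0' 55; python3 steer.py '0 0 -10 0 0 0;0 0 -25 0 0 0;0 0 -45 0 0 0;0 0 -70 0 0 0;0 0 -100 0 0 0;0 0 -130 0 0 0;0 0 -160 0 0 0;0 0 -190 0 0 0;0 0 -190 0 0 0'; python3 - <<'E'
from h import *
f=snap("wrist","w11");s=snap("scene","n11");d=snap("side","s11");p,q=tool();print(p)
# B expected hung: block front edges, feet
o=np.array([-95,0,162])
for n,P in dict(bf=[-48,0,76],fl=[-36,34,4],fr=[-36,-34,4],bar=[0,0,8]).items(): print(n,"w",proj(f,rigp(o+P)),"sc",proj(s,rigp(o+P)),"si",proj(d,rigp(o+P)))
b0=load("s8")["img"].astype(int); D=abs(d["img"].astype(int)-b0).sum(2)>60
print("side B-old-spot changed px",D[215:255,425:475].sum())
g=f["img"].astype(int).sum(2)//3
print("u",list(range(225,410,5)))
for v in range(60,270,6): print(v," ".join("%3d"%x for x in g[v,225:410:5]))
E
```

```text
ee_pos: [422.9, -329.9, 209.1]
wrist_force: [0.0, 0.2, 5.8]
time_s: 24.95
ee_pos: [422.2, -330.1, 208.0]
ee_rot: [-2.206, -1.354, -0.905]
wrist_force: [0.4, -1.2, 0.3]
opening: 55.0
finger_force: 0.0
time_s: 25.7
ee_pos: [360.8, -454.6, 347.7]
ee_rot: [-2.216, -1.352, -0.91]
wrist_force: [0.9, -0.8, 0.1]
opening: 55.3
finger_force: 0.0
[ 361.75 -448.95  343.37]
bf w [[312.98 203.7 ]] sc [[412.49 183.99]] si [[213.44 227.51]]
fl w [[281.97 230.6 ]] sc [[413.92 211.27]] si [[224.15 233.59]]
fr w [[344.4  230.42]] sc [[399.01 197.31]] si [[217.06 251.18]]
bar w [[313.14 200.74]] sc [[396.58 208.11]] si [[231.65 243.67]]
side B-old-spot changed px 423
u [225, 230, 235, 240, 245, 250, 255, 260, 265, 270, 275, 280, 285, 290, 295, 300, 305, 310, 315, 320, 325, 330, 335, 340, 345, 350, 355, 360, 365, 370, 375, 380, 385, 390, 395, 400, 405]
60 142 148 147 107  87  91  93  87  87  86  87  85  80 139  94  86  89  86  86  87  87 132 131 156 155 153 152 156  76  78  76  74  76  77  73  77  71
66  88  88  87  88  87  89  93  90 154 149 147 136  92  96  95  87  90  88  85  88  87  97 106 156 157 15
[... 4356 characters left out ...]
 104 105 103 157 159 160 158 159 159 158 159 160 160 161 159 160 161 114 104 106 159 161 161
246 161 160 162 166 160 163 162 162 162 161 160 159 104 105 104 104 104 158 159 159 158 158 158 158 160 159 159 159 160 160 160 147 105 106 145 161 161
252 163 161 165 162 161 160 161 160 160 159 158 116 104 105 105 104 104 102 103 104 104 106 104 104 104 103 105 104 105 104 106 121 145 104 161 159 160
258 160 160 160 160 161 160 160 161 159 160 157 106 103 104 104 104 104 143 151 138 135 132 136 121 135 138 139 122 140 138 133 140 125 147 145 122 155
264 162 161 160 161 162 161 161 159 161 159 108 105 104 104 104 104 105 159 159 160 159 159 159 160 160 160 159 160 159 161 160 142 114 124 123 119 159
```

The wrist profile puts B's block front at (311,207) and its feet at (283,231) and (342,229). For a hung weight I predicted (313,204), (282,231) and (344,230), so the chain hangs. Next is the lever, pushed from its inner side with the hand yawed 20° away from the chain.

```bash
python3 - <<'E'
from h import *
Q=orient(RIG["yaw"]+np.radians(20),flip=1)
s=np.array([-40,-89,259.]); z=np.array([.664,.242,-.707])
b=go(rigp(s-150*z+[-60,-20,0]),Q); b=go(rigp(s-150*z),Q,b); b=go(rigp(s),Q,b); go(rigp([-40,-168,259]),Q,b)
d=load("s11");n=load("n11")
for t,f,(u,v) in(("side",d,proj(d,rigp([-40,-119,272]))[0].astype(int)),("scene",n,proj(n,rigp([-40,-119,272]))[0].astype(int))):
    m=(f["img"][v-12:v+12,u-12:u+12].max(2)<50); ys,xs=np.nonzero(m); print(t,(u,v),"dark px",m.sum(), xs.mean()+u-12,ys.min()+v-12)
E
```

```text
rows: [ 61.   145.    30.     0.24   0.01  -0.25] n>= 3.8 goal [ 520. -458.  365.]
rows: [45.  2. 45.  0.  0.  0.] n>= 1.5 goal [ 530. -395.  365.]
rows: [ -0.  -0. 150.   0.   0.   0.] n>= 3.6 goal [ 543. -290.  259.]
rows: [-19.  74. -19.   0.   0.   0.] n>= 1.9 goal [ 613. -326.  259.]
side (np.int64(232), np.int64(260)) dark px 72 232.27777777777777 257
scene (np.int64(357), np.int64(164)) dark px 45 356.8888888888889 162
```

```bash
python3 steer.py '15 36 8 .06 0 -.06;30 72 15 .12 0 -.12;46 108 22 .18 0 -.18;61 145 30 .24 .01 -.25;61 145 30 .24 .01 -.25;61 145 30 .24 .01 -.25;61 145 30 .24 .01 -.25' 0 30; python3 - <<'E'
from h import *
Q=orient(RIG["yaw"]+np.radians(20),flip=1)
s=np.array([-40,-89,259.]); z=np.array([.664,.242,-.707])
b=go(rigp(s-150*z),Q);b=go(rigp(s-40*z),Q);p,q=tool();print(p,env.state()["joint_pos"],env.state()["opening"])
E
```

```text
time_s: 26.43
ee_pos: [522.8, -453.8, 363.5]
ee_rot: [-1.872, -1.669, -0.785]
wrist_force: [-0.3, -0.3, -0.2]
opening: -0.0
finger_force: 0.0
rows: [43.    0.   41.    0.   -0.    0.01] n>= 1.4 goal [ 530. -395.  365.]
rows: [ 42.     0.   151.     0.    -0.     0.01] n>= 3.8 goal [ 539. -318.  287.]
[ 522.81 -453.83  363.5 ] [ 1.3   1.1  -1.19  0.76  0.22  1.98  0.28] -0.0487529754325049
```

```bash
python3 steer.py '22 0 20 0 0 0;43 0 41 0 0 0;43 0 41 0 0 0;43 0 68 0 0 0;43 0 95 0 0 0;42 0 125 0 0 0;42 0 151 0 0 0;42 0 151 0 0 0'; python3 - <<'E'
from h import *
Q=orient(RIG["yaw"]+np.radians(20),flip=1)
s=np.array([-40,-89,259.])
b=go(rigp(s),Q);p,q=tool();print(fr(RIG["yaw"]).inv().apply(p-RIG["o"]),env.state()["joint_pos"])
E
```

```text
time_s: 27.1
ee_pos: [533.4, -319.2, 284.1]
ee_rot: [-1.876, -1.662, -0.782]
wrist_force: [1.0, 1.1, -0.2]
opening: 0.3
finger_force: 0.0
rows: [ 3.  6. 39. -0. -0.  0.] n>= 0.9 goal [ 543. -290.  259.]
[-70.15 -93.96 284.11] [ 1.41  1.04 -1.23  1.25  0.18  1.61  0.2 ]
```

```bash
python3 steer.py '1 0 13 0 0 0;2 0 26 0 0 0;3 1 39 0 0 0;3 1 39 0 0 0;3 1 39 0 0 0'; python3 steer.py '-2 8 -2 0 0 0;-4 16 -4 0 0 0;-6 24 -6 0 0 0;-8 32 -8 0 0 0;-10 40 -10 0 0 0;-12 48 -12 0 0 0;-14 56 -14 0 0 0;-16 64 -16 0 0 0;-18 72 -18 0 0 0;-19 75 -19 0 0 0'; python3 steer.py '0 0 0 0 0 0;0 0 0 0 0 0'; python3 - <<'E'
from h import *
p,q=tool();print(fr(RIG["yaw"]).inv().apply(p-RIG["o"]),env.state()["joint_pos"])
d=snap("side","s12");n=snap("scene","n12")
for t,f in(("side",d),("scene",n)):
  for P in([-40,-190,259],[-40,-175,267],[-105,0,458]): print(t,P,proj(f,rigp(P)))
E
```

```text
time_s: 27.52
ee_pos: [540.7, -293.9, 262.8]
ee_rot: [-1.882, -1.663, -0.788]
wrist_force: [-0.1, -0.2, -0.2]
opening: 0.1
finger_force: 0.0
time_s: 28.35
ee_pos: [613.5, -330.5, 263.9]
ee_rot: [-1.883, -1.664, -0.789]
wrist_force: [-1.0, 0.2, 0.5]
opening: 0.2
finger_force: 0.3
time_s: 28.52
ee_pos: [613.3, -329.4, 263.8]
ee_rot: [-1.882, -1.665, -0.789]
wrist_force: [-1.0, -0.6, -0.7]
opening: 0.1
finger_force: 0.5
[ -43.03 -169.79  263.75] [ 1.24  1.12 -1.18  1.05  0.22  1.63  0.19]
side [-40, -190, 259] [[225.3  283.65]]
side [-40, -175, 267] [[226.63 277.57]]
side [-105, 0, 458] [[214.68 180.52]]
scene [-40, -190, 259] [[343.32 154.54]]
scene [-40, -175, 267] [[346.33 155.15]]
scene [-105, 0, 458] [[410.49 122.95]]
```

Pushing on to the stop, watching the force.

```bash
python3 steer.py '-1 3 -1 0 0 0;-1 3 -1 0 0 0;-1 3 -1 0 0 0'|grep -E "pos|wrist|finger"; python3 steer.py '-1 3 -1 0 0 0;-1 3 -1 0 0 0;-1 3 -1 0 0 0'|grep -E "pos|wrist|finger";  python3 steer.py '-1 3 -1 0 0 0;-1 3 -1 0 0 0;-1 3 -1 0 0 0'|grep -E "pos|wrist|finger"
```

```text
ee_pos: [615.6, -330.2, 263.6]
wrist_force: [-4.9, -1.7, 3.1]
finger_force: 3.0
ee_pos: [616.8, -331.2, 263.6]
wrist_force: [-10.9, -0.1, 3.5]
finger_force: 5.7
ee_pos: [617.6, -331.9, 263.4]
wrist_force: [-17.3, 2.5, 5.4]
finger_force: 9.6
```

At the outer stop (17 N on the lever). I'll retract.

```bash
python3 steer.py '0 -8 0 0 0 0;0 -18 0 0 0 0;0 -18 -20 0 0 0;0 -18 -50 0 0 0;0 -18 -85 0 0 0;0 -18 -120 0 0 0;0 -18 -155 0 0 0;0 -18 -190 0 0 0;0 -18 -190 0 0 0'; python3 steer.py '0 0 0 0 0 0;0 0 0 0 0 0;0 0 0 0 0 0;0 0 0 0 0 0;0 0 0 0 0 0;0 0 0 0 0 0;0 0 0 0 0 0;0 0 0 0 0 0;0 0 0 0 0 0;0 0 0 0 0 0'; python3 - <<'E'
from h import *
d=snap("side","s13");n=snap("scene","n13"); a,b=load("s11"),load("n11"); a0,b0=load("side0"),load("scene0")
def knob(f,c):
    u,v=np.round(c).astype(int); m=(f["img"][v-14:v+15,u-14:u+15].max(2)<45).astype(np.uint8)
    nn,l,st,ce=cv2.connectedComponentsWithStats(m); return [(st[i,4],ce[i]+[u-14,v-14]) for i in range(1,nn) if st[i,4]>12]
P=rigp([-40,-190,259]); 
for f,f0,n_ in((d,a0,"side"),(n,b0,"scene")): print(n_,"pred",proj(f,P)[0],"now",knob(f,proj(f,P)[0]),"start",knob(f0,proj(f,P)[0]))
# carriage sink: cross-correlate crossbar/boom patch between before and after
for t,f,g,(u,v),k in(("side",a,d,proj(a,rigp([-70,0,458]))[0],1),("scene",b,n,proj(b,rigp([-70,0,458]))[0],1)):
    u,v=int(u),int(v); T=cv2.cvtColor(f["img"][v-12:v+18,u-12:u+12],cv2.COLOR_RGB2GRAY); S=cv2.cvtColor(g["img"][v-25:v+40,u-25:u+25],cv2.COLOR_RGB2GRAY)
    r=cv2.matchTemplate(S,T,5); _,m,_,l=cv2.minMaxLoc(r); print(t,"shift px",l[0]-13,l[1]-13,"score",m)
    print(" per 16mm sink:",proj(f,rigp([-70,0,442]))[0]-proj(f,rigp([-70,0,458]))[0])
# B chain patch
for t,f,g in(("side",a,d),("scene",b,n)):
    u,v=proj(f,rigp([-110,0,230]))[0].astype(int); T=cv2.cvtColor(f["img"][v-18:v+18,u-18:u+18],cv2.COLOR_RGB2GRAY);S=cv2.cvtColor(g["img"][v-32:v+40,u-32:u+32],cv2.COLOR_RGB2GRAY)
    r=cv2.matchTemplate(S,T,5); _,m,_,l=cv2.minMaxLoc(r); print(t,"B shift",l[0]-14,l[1]-14,m)
E
```

```text
time_s: 30.12
ee_pos: [582.6, -452.0, 390.1]
ee_rot: [-1.899, -1.671, -0.808]
wrist_force: [1.2, 0.5, -1.0]
opening: 0.1
finger_force: 0.0
time_s: 30.95
ee_pos: [580.9, -451.4, 388.6]
ee_rot: [-1.898, -1.668, -0.801]
wrist_force: [0.7, -0.4, -0.2]
opening: 0.2
finger_force: 0.0
side pred [225.3  283.65] now [(np.int32(80), array([229.54, 282.65]))] start [(np.int32(82), array([229.59, 282.71]))]
scene pred [343.32 154.54] now [(np.int32(55), array([344.76, 159.04]))] start [(np.int32(54), array([344.83, 159.15]))]
side shift px 1 4 score 0.6121864318847656
 per 16mm sink: [0.77 3.95]
scene shift px -1 5 score 0.8505246043205261
 per 16mm sink: [-0.61  5.37]
side B shift 1 3 0.922145664691925
scene B shift 0 4 0.6940590739250183
```

The lever knob matches its start position in both views, and the carriage and chain have sunk about 16 mm, as expected for two weights. Handing in.

```bash
python3 -c "
from station import env
print(env.finish_job())"
```

```text
the job is handed in; nothing more can be done
None
```

I locked the carriage, hung both weights standing on the worktop as one chain on its crossbar, and flipped the lever fully back outward; the carriage then sank about 16 mm under the chain, and I handed the job in (no verdict was returned).

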